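# Load a wear-test disc from its covered tray and select the speed

## Robot

A 6-joint arm with a two-finger parallel gripper is mounted at the origin on the work surface. World frame = base frame: x ahead of the robot, y to its left, z up, the work surface at z = 0. Lengths are in m, angles in rad, forces in N, time in s.
With the tool pointing down it reaches from about 0.4 to 0.825 m from the base axis. Payload 7 kg.
Tool frame: the origin (TCP) lies on the front face of the gripper's body, between the roots of the fingers; the fingertips stand 66 mm ahead of it and the grasp point (between the pads) lies 47 mm ahead of it; z points along the fingers, y is the line along which they close (so a half turn about z gives the same grasp; the last joint's range is limited). The gripper opens to 88 mm and grips with 3 to 60 N. Pads are 19 mm wide; open, the fingers measure 130 mm over their backs; the gripper's body (78 mm by 193 mm) begins 47 mm behind the grasp point.
Start: joints at [1.635, 0.359, 0.012, 0, -1.224, -0.288], TCP at [0.15, 0.658, 0.292] pointing down, gripper open.
Joint ranges: [-3.07, 3.07], [-1.43, 2.12], [-1.02, 1.25], [-3.03, 1.67], [-3.05, -0], [-3.03, 3.03]. Speed limits (rad/s): [2.39, 2.39, 3.01, 3.14, 3.14, 3.14].

## Interface

Orientations are given as [roll, pitch, yaw] about the fixed x, y, z axes, in that order (R = Rz(yaw) Ry(pitch) Rx(roll)).
In Python, from station import arm gives the robot as it stands. The module is installed in compiled form; this text tells all that it offers.
- The arm moves only by the tool move_arm, never from a script. Its argument "increments" is a list of rows, each an object of numbers: "jaw": the gripper command: -1 is shut, 1 is fully open, values between are in proportion; "dx", "dy", "dz": the shift along the tool's x, y, z in m; "twist": the turn about the tool's z in rad. A call has 1 to 12 rows; each row shifts and turns the commanded pose from where the row before left it, along the tool's axes as they then stand; what a row does not reach is not made up. A row lasts 1/12 s, in which the tool goes at most 41.7 mm and 7.16 degrees, less where a joint would pass 70% of its speed; a pose out of reach is approached as far as the arm can. A call is refused whole if a number of a shift passes 0.0417 or a number of a turn 0.125, either way. A call with a gripper value outside its range is refused whole. The fingers move at their own pace and stop on an object; "force" is the grip in N (left out, the last holds). Time passes only in rows, so rows that do not move let the fingers close. It gives the time, the measured TCP pose, the force, the opening and the grip force at its end, in the units of the state.
- arm.get_state(): the state, without advancing time (a new reading comes with each control period).
- arm.grab_frame(name): name is "scene" or "top" or "wrist"; returns the picture (420x560x3 uint8, blue, green, red); there is no depth.
- arm.camera_info(name): a dict with "K" (3x3 intrinsics, pixels), "extrinsics" (4x4, takes a point from camera to world coordinates). Camera axes: x right, y down, z forward; pixel columns grow to the right and rows downward; lengths in m; the calibration is good to about 2 mm. A picture is of the moment at which its call begins: read the wrist's pose just before it. camera_info takes no time and is no camera call; for the wrist camera it gives the pose at the moment of the call.
- arm.job_done(): hands the job in; it is judged then, once.
Trained networks look in the newest picture that a camera, given by its name, has taken for a name from the list of things; names that differ only in an ending like _2 or _b are one class to them, and where a whole thing is asked for, a point or a joint stands for the part that bears it (a point fixed in the world has none). Each returns a list of dicts, best first, with "score" (0 to 1); they miss things now and then, are a little off and sometimes report something else, mostly with a low value. They report only what shows in the picture. A call takes as long as a camera call.
- arm.find_in(camera, name): "position" ([x, y, z] in m, in world coordinates, good to about 4 mm: the middle of the surface that is visible of it).
- arm.silhouettes(camera, name): "pixels" (420x560 bool, what is visible of it).
- arm.pinpoint(camera, name): "position" ([x, y, z] in m, in world coordinates, good to about 4 mm: a listed point, or the origin of a listed thing).
The state is a dict: "t": time; "q": joint angles; "qd": joint speeds; "joint_efforts": joint torques, N m; "eef_pos": TCP position; "ee_rot": TCP orientation; "force": force on the tool from outside, world axes, zero at the start; "moment": the same for the moment, N m; "width": finger opening in m; "gripper_force": force on a finger pad.
Only numpy, scipy, OpenCV 4.12 (cv2) and the standard library are available. Lean on these libraries where they do the work, as an engineer would, in place of code of your own. Each camera call takes 0.05 s, during which the arm holds its last target. There are 200 camera calls.

## Task

Get the wear tester ready: lift the covered specimen tray by its handle, tip it so that the loose steel disc slides out from under the clear cover into the open corner, and set the tray back down flat on the bench. Then take the disc from that corner and lay it gently, flat and centred, on the tester's round seat. Turn the speed selector from off three clicks clockwise, and leave the other things on the bench where they are.

Things in the scene. Friction and masses are not known exactly. Their poses are not given: they have to be found in the camera images.
- disc_center (a point): Centre (half-way up) of the loose wear-test disc: plain ground steel, diameter 50, thickness 6, about 90 g, z along its axis. It starts flat on the tray's floor under the clear cover, out of reach. Friction on the tray 0.10 to 0.16: it slides when the tray is tipped over 9 degrees; 23 degrees held a second or two towards the open corner (along -x and -y of the tray equally) takes it home; a jerk while levelling shifts it.
- disc: The same disc, origin at the centre of its underside, 3 below the point above; z along its axis.
- tray: Loose shallow aluminium specimen tray; origin at the centre of its underside. Outside 218 (x) by 158 (y), floor 3 thick, walls 4 thick, tops 18 above the underside, mass 0.3 to 0.55 kg. A fixed clear cover, its top 21 above the underside, closes all but a square of 95 by 95 inside the -x -y corner.
- tray_handle (a point): Middle of the tray's handle; axes as the tray. A black bar along y, 84 long, 14 thick (x), 16 high, on two posts near its ends; this point is 46 above the tray's underside, 25 above the cover's top, at x +6 of the tray's middle, close over its centre of mass.
- tray_corner (a point): Where the disc's centre lies when home in the open corner, touching both walls; axes as the tray; at x -80, y -50 of the tray, 6 above its underside. The walls' inner corner is 25 beyond in -x and -y; walls and floor are cut away over 20 by 20 from it, so the disc can be gripped by its edge along the diagonal: one finger in the cut, one opposite inside the open square; the walls bar other grips.
- seat (a point): Centre of the top of the tester's round steel seat, which does not turn; axes as the tester. Seat diameter 44, 10 above the dark turntable (diameter 96), 24 above the white top plate, 114 above the bench. At x -20, y +30 of the tester's middle.
- tester: Bench wear tester fixed to the bench, origin at the centre of its underside, sloping console towards -x. 300 (x) by 280 (y), white top plate 90 high. A clear guard leans back over the rear edge from x +150 to +195, up to 215 high. A grey box 20 high stands on the plate at x 30 to 100, y -115 to -55.
- load_arm (a point): Middle of the tester's parked load arm, an obstacle: a fixed bar along the tester's x, 14 wide, 16 high, from x -98 to +99 of this point, 44 above the seat's top and 78 to +y of the seat's axis. At x -86 a pin holder (radius 7) hangs down to the seat's height; at x +54 its column (radius 17) stands, top 44 above this point.
- selector_grip (a point): On the speed selector's axis at the height to grip, 37 above the white top plate; at x -45, y -85 of the tester's middle. Black bar knob: bar 42 long, 14 thick, its top 7 above this point, on a round skirt whose upper face is 23 below. x lies along the bar and turns with it.
- selector (a joint): Speed selector angle, rad, clockwise from above positive. 0 = off, at its stop, where it always starts, bar along the tester's x. It clicks every 22.5 degrees (0.393): detent torque about 0.08 N m; let go, it settles in the nearest click. Six clicks from off, a stop just beyond. Three clicks = 1.178.
- solvent_mid (a point): Bystander: white plastic bottle, diameter 48, 150 high; the point is half-way up. Leave alone.
- weight_mid (a point): Bystander: brass dead weight, diameter 38, 47 high; the point is half-way up. Leave alone.
- beaker_mid (a point): Bystander: small glass beaker, diameter 52, 60 high; the point is half-way up. Leave alone.

How it is judged:
By the outcome, as a careful person would: the job done as asked, in the order asked, and still so for the second after the job is handed in, with the robot touching nothing.
It also fails if it takes over 72 s, if anything falls off the work surface, if the arm or the gripper's body presses on something with over 40 N, if the wrist force passes 120 N, or if a joint passes its speed limit or range.

## Working session

There is one attempt and no reset: what is moved stays moved. The work goes in short steps, Python scripts to look and compute and a tool call to move; the robot and the scene stay as the last step left them, time stands still between calls to the robot, and variables do not carry over. Pictures are saved under pics/ and viewed, at most 11 in all, crops included, and the job is handed in when it is done.

Besides the shell and the picture viewer there is one more tool, called after "Call:" as name([rows], argument=value, ...), one row to a line, values as JSON. move_arm: Moves the arm, as the interface text tells. Its arguments: {"type":"object","properties":{"increments":{"type":"array"},"force":{"type":"number"}},"required":["increments"]}

```bash
mkdir -p pics
cat > h.py <<'E'
from station import arm
import numpy as np, cv2
from scipy.spatial.transform import Rotation as R
E
python3 - <<'E'
from h import *
s=arm.get_state()
print({k:np.round(v,3) for k,v in s.items()})
fs={}
for c in ["scene","top"]:
    fs[c]=arm.grab_frame(c)
    for n in ["disc_center","tray","tray_handle","tray_corner","seat","tester","selector_grip","load_arm","solvent_mid","weight_mid","beaker_mid"]:
        print(c,n,[(np.round(d["position"],3),round(d["score"],2)) for d in arm.pinpoint(c,n)[:2]])
    i=arm.camera_info(c); print(np.round(i["K"],1).tolist(),np.round(i["extrinsics"],3).tolist())
    cv2.imwrite(f"pics/{c}0.png",fs[c])
print(arm.get_state()["t"])
E
```

```text
{'t': np.float64(0.0), 'q': array([ 1.635,  0.359,  0.011, -0.   , -1.224, -0.288]), 'qd': array([ 0.001,  0.001,  0.   , -0.001,  0.001, -0.   ]), 'joint_efforts': array([-0.0000e+00, -5.8271e+01,  2.9306e+01,  6.9970e+00,  7.0000e-03,
       -0.0000e+00]), 'eef_pos': array([0.15 , 0.658, 0.291]), 'ee_rot': array([ 3.14 , -0.   , -0.224]), 'force': array([-0.679,  0.616, -0.192]), 'moment': array([0.002, 0.028, 0.004]), 'gripper_force': np.float64(0.0), 'width': np.float64(0.087)}
scene disc_center []
scene tray [(array([ 0.551, -0.257, -0.   ]), 0.57)]
scene tray_handle [(array([ 0.554, -0.262,  0.045]), 0.94)]
scene tray_corner [(array([ 0.499, -0.173,  0.008]), 0.8)]
scene seat [(array([ 0.551, -0.256, -0.002]), 0.71), (array([0.564, 0.263, 0.116]), 0.58)]
scene tester [(array([ 0.585,  0.236, -0.002]), 0.79)]
scene selector_grip [(array([0.535, 0.154, 0.129]), 0.68)]
scene load_arm [(array([0.626, 0.342, 0.157]), 0.73)]
scene solvent_mid [(array([ 0.754, -0.016,  0.075]), 0.59)]
scene weight_mid [(array([0.509, 0.016, 0.021]), 0.57), (array([ 0.552, -0.255, -0.002]), 0.16)]
scen
[... 357 characters left out ...]
[(array([ 0.55 , -0.261,  0.048]), 0.66)]
top tray_corner [(array([ 0.501, -0.178,  0.003]), 0.56)]
top seat [(array([0.569, 0.262, 0.115]), 0.84), (array([ 0.55 , -0.262,  0.048]), 0.38)]
top tester [(array([ 0.585,  0.233, -0.001]), 0.87)]
top selector_grip [(array([0.535, 0.152, 0.125]), 0.74)]
top load_arm [(array([0.628, 0.339, 0.154]), 0.96)]
top solvent_mid [(array([ 0.755, -0.016,  0.074]), 0.73)]
top weight_mid [(array([0.506, 0.013, 0.021]), 0.47)]
top beaker_mid [(array([ 0.619, -0.009,  0.03 ]), 0.74)]
[[546.1, 0.0, 276.5], [0.0, 546.1, 203.8], [0.0, 0.0, 1.0]] [[0.017, -0.998, 0.061, 0.517], [-1.0, -0.018, -0.013, 0.028], [0.014, -0.061, -0.998, 1.414], [0.0, 0.0, 0.0, 1.0]]
1.2
```

View pics/top0.png

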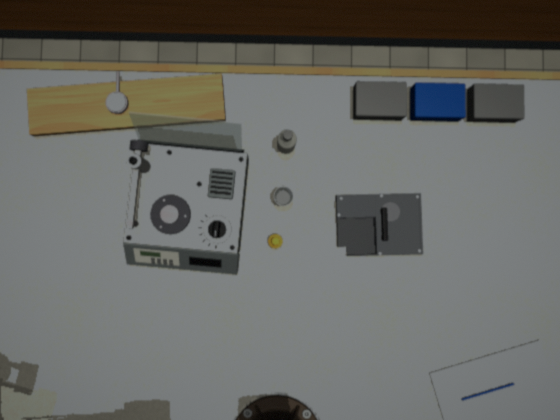

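View pics/scene0.png

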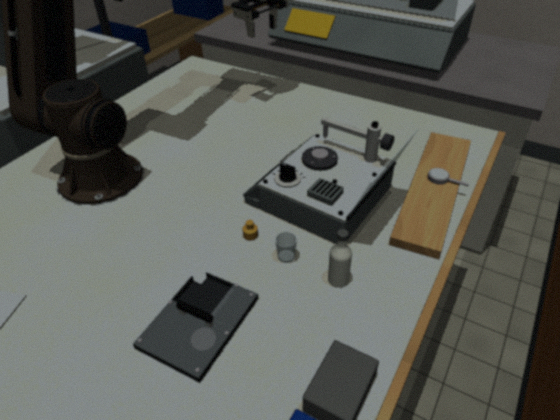

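The top picture shows the tray at px (335–422, 194–255), with its open corner lower left (world −x, +y) and the handle bar at (384, 224) along world x. The disc is at about (392, 212), the seat at (170, 214) and the selector at (216, 229). The scene picture agrees. The rows only allow a twist and no tilt, so the tipping will have to come from how the handle is gripped. I'll go above the tray first.

Call:
move_arm([
  {"jaw":1,"dx":0.02,"dy":0.03,"twist":-0.112},
  {"dx":0.024,"dy":0.033,"twist":-0.112},
  {"dx":0.024,"dy":0.033},
  {"dx":0.024,"dy":0.033},
  {"dx":0.024,"dy":0.033},
  {"dx":0.024,"dy":0.033},
  {"dx":0.024,"dy":0.033},
  {"dx":0.024,"dy":0.033},
  {"dx":0.024,"dy":0.033},
  {"dx":0.024,"dy":0.033},
  {"dx":0.024,"dy":0.033},
  {"dx":0.024,"dy":0.033},
])

```text
$.increments[0]: bad value
```

Call:
move_arm([
  {"dx":0.01,"dy":0.04},
  {"dx":0.01,"dy":0.04},
  {"dx":0.01,"dy":0.04},
  {"dx":0.01,"dy":0.04},
  {"dx":0.01,"dy":0.04},
  {"dx":0.01,"dy":0.04},
  {"dx":0.01,"dy":0.04},
  {"dx":0.01,"dy":0.04},
  {"dx":0.01,"dy":0.04},
  {"dx":0.01,"dy":0.04},
  {"dx":0.01,"dy":0.04},
  {"dx":0.0,"dy":0.03},
])

```text
$.increments[0]: bad value
```

Call:
move_arm([
  {"jaw":1,"dx":0.02,"dy":0.03,"dz":0,"twist":-0.112},
  {"jaw":1,"dx":0.024,"dy":0.033,"dz":0,"twist":-0.112},
  {"jaw":1,"dx":0.024,"dy":0.033,"dz":0,"twist":0},
  {"jaw":1,"dx":0.024,"dy":0.033,"dz":0,"twist":0},
  {"jaw":1,"dx":0.024,"dy":0.033,"dz":0,"twist":0},
  {"jaw":1,"dx":0.024,"dy":0.033,"dz":0,"twist":0},
  {"jaw":1,"dx":0.024,"dy":0.033,"dz":0,"twist":0},
  {"jaw":1,"dx":0.024,"dy":0.033,"dz":0,"twist":0},
  {"jaw":1,"dx":0.024,"dy":0.033,"dz":0,"twist":0},
  {"jaw":1,"dx":0.024,"dy":0.033,"dz":0,"twist":0},
  {"jaw":1,"dx":0.024,"dy":0.033,"dz":0,"twist":0},
  {"jaw":1,"dx":0.024,"dy":0.033,"dz":0,"twist":0},
])

```text
t: 2.2
eef_pos: [0.4236, 0.2572, 0.2927]
ee_rot: [-3.141, -0.001, 0.001]
force: [1.2, 0.5, -0.3]
width: 0.0872
gripper_force: 0.0
```

Call:
move_arm([
  {"jaw":1,"dx":0.01,"dy":0.04,"dz":0,"twist":0},
  {"jaw":1,"dx":0.01,"dy":0.04,"dz":0,"twist":0},
  {"jaw":1,"dx":0.01,"dy":0.04,"dz":0,"twist":0},
  {"jaw":1,"dx":0.01,"dy":0.04,"dz":0,"twist":0},
  {"jaw":1,"dx":0.01,"dy":0.04,"dz":0,"twist":0},
  {"jaw":1,"dx":0.01,"dy":0.04,"dz":0,"twist":0},
  {"jaw":1,"dx":0.01,"dy":0.04,"dz":0,"twist":0},
  {"jaw":1,"dx":0.01,"dy":0.04,"dz":0,"twist":0},
  {"jaw":1,"dx":0.01,"dy":0.04,"dz":0,"twist":0},
  {"jaw":1,"dx":0.01,"dy":0.04,"dz":0,"twist":0},
  {"jaw":1,"dx":0.01,"dy":0.04,"dz":0,"twist":0},
  {"jaw":1,"dx":0.01,"dy":0.035,"dz":0,"twist":0},
])

```text
t: 3.2
eef_pos: [0.5431, -0.2185, 0.2924]
ee_rot: [3.141, -0.0, -0.0]
force: [0.6, 1.1, 1.0]
width: 0.0878
gripper_force: 0.0
```

```bash
cat >> h.py <<'E'
def st(): 
    s=arm.get_state(); print(round(s["t"],2),np.round(s["eef_pos"],4),np.round(s["ee_rot"],3),np.round(s["force"],1),round(float(s["width"]),4),round(float(s["gripper_force"]),1)); return s
def proj(c,z,uv):
    "pixels -> world points at height z"
    i=arm.camera_info(c);K=i["K"];E=i["extrinsics"]
    d=(E[:3,:3]@np.linalg.inv(K)@np.c_[uv,np.ones(len(uv))].T).T
    o=E[:3,3]; return o+d*((z-o[2])/d[:,2])[:,None]
def look(c,names,out=None):
    f=arm.grab_frame(c)
    for n in names: print(n,[(np.round(d["position"],4),round(d["score"],2)) for d in arm.pinpoint(c,n)[:2]])
    if out: cv2.imwrite("pics/"+out+".png",f)
    return f
E
python3 - <<'E'
from h import *
s=st()
f=look("wrist",["tray","tray_handle","tray_corner","disc_center"],"w1")
for n,z in [("tray_handle",.054),("tray",.021)]:
    for d in arm.silhouettes("wrist",n)[:1]:
        ys,xs=np.nonzero(d["pixels"]); p=proj("wrist",z,np.c_[xs,ys].astype(float))[:,:2].astype(np.float32)
        print(n,d["score"],len(xs),cv2.minAreaRect(p))
print(np.round(arm.camera_info("wrist")["extrinsics"],3).tolist())
E
```

```text
3.2 [ 0.5431 -0.2185  0.2924] [ 3.141 -0.    -0.   ] [0.6 1.1 1. ] 0.0878 0.0
tray [(array([ 5.543e-01, -2.551e-01, -1.000e-04]), 0.88), (array([ 0.6173, -0.0058,  0.0313]), 0.62)]
tray_handle [(array([ 0.5548, -0.2622,  0.0438]), 0.85)]
tray_corner [(array([ 0.5009, -0.1822,  0.0106]), 0.94)]
disc_center []
tray_handle 0.71 22638 ((0.5585298538208008, -0.24895784258842468), (0.14437264204025269, 0.19742955267429352), 2.3393092155456543)
tray 0.79 22609 ((0.5528086423873901, -0.252155065536499), (0.15783023834228516, 0.21842323243618011), 2.3326292037963867)
[[0.002, -0.962, -0.273, 0.617], [-1.0, -0.002, 0.0, -0.215], [-0.001, 0.273, -0.962, 0.384], [0.0, 0.0, 0.0, 1.0]]
```

View pics/w1.png

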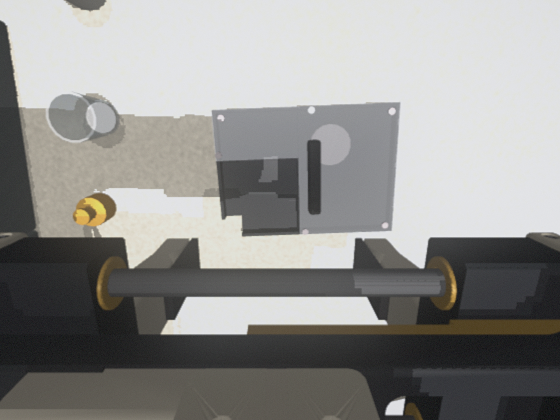

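The picture shows the tray turned about +2.3°, the handle at about (314, 177), the disc under the cover at (330, 145) and the open corner at about (257, 190). In tray coordinates the disc is near (+27, +27) mm. Next I'll test, with the gripper empty, how the arm behaves at the edge of its reach, since the tool may tilt there.

Call:
move_arm([
  {"jaw":1,"dx":0.037,"dy":0.015,"dz":0,"twist":0},
  {"jaw":1,"dx":0.037,"dy":0.015,"dz":0,"twist":0},
  {"jaw":1,"dx":0.037,"dy":0.015,"dz":0,"twist":0},
  {"jaw":1,"dx":0.037,"dy":0.015,"dz":0,"twist":0},
  {"jaw":1,"dx":0.037,"dy":0.015,"dz":0,"twist":0},
  {"jaw":1,"dx":0.037,"dy":0.015,"dz":0,"twist":0},
  {"jaw":1,"dx":0.037,"dy":0.015,"dz":0,"twist":0},
  {"jaw":1,"dx":0.037,"dy":0.015,"dz":0,"twist":0},
  {"jaw":1,"dx":0.037,"dy":0.015,"dz":0,"twist":0},
  {"jaw":1,"dx":0.037,"dy":0.015,"dz":0,"twist":0},
])

```text
t: 4.38
eef_pos: [0.9009, -0.3581, 0.2929]
ee_rot: [-3.142, 0.0, 0.002]
force: [2.4, 0.3, 0.9]
width: 0.0877
gripper_force: 0.0
```

Run:
```python
from h import *
s=st(); print(np.round(s["q"],3))
```

```text
4.38 [ 0.9009 -0.3581  0.2929] [-3.142e+00  0.000e+00  2.000e-03] [2.4 0.3 0.9] 0.0877 0.0
[-0.179  0.953  1.078 -0.    -1.696  1.752]
```

Call:
move_arm([
  {"jaw":1,"dx":0.037,"dy":0.015,"dz":0,"twist":0},
  {"jaw":1,"dx":0.037,"dy":0.015,"dz":0,"twist":0},
  {"jaw":1,"dx":0.037,"dy":0.015,"dz":0,"twist":0},
  {"jaw":1,"dx":0.037,"dy":0.015,"dz":0,"twist":0},
  {"jaw":1,"dx":0.037,"dy":0.015,"dz":0,"twist":0},
  {"jaw":1,"dx":0.037,"dy":0.015,"dz":0,"twist":0},
])

```text
t: 4.88
eef_pos: [0.9807, -0.3895, 0.2508]
ee_rot: [3.071, -0.135, 0.007]
force: [-0.3, 0.3, -0.1]
width: 0.0877
gripper_force: 0.0
```

Run:
```python
from h import *
s=st(); print(np.round(s["q"],3))
```

```text
4.88 [ 0.9807 -0.3895  0.2508] [ 3.071 -0.135  0.007] [-0.3  0.3 -0.1] 0.0877 0.0
[-0.182  1.09   1.25   0.044 -1.585  1.759]
```

The elbow limit makes the tool tilt, so I'll push further to see how far it goes.

Call:
move_arm([
  {"jaw":1,"dx":0.037,"dy":0.015,"dz":0,"twist":0},
  {"jaw":1,"dx":0.037,"dy":0.015,"dz":0,"twist":0},
  {"jaw":1,"dx":0.037,"dy":0.015,"dz":0,"twist":0},
  {"jaw":1,"dx":0,"dy":0,"dz":-0.04,"twist":0},
  {"jaw":1,"dx":0,"dy":0,"dz":-0.04,"twist":0},
])

```text
t: 5.3
eef_pos: [0.986, -0.3893, 0.3098]
ee_rot: [3.03, -0.208, 0.015]
force: [1.1, 0.5, 0.7]
width: 0.0879
gripper_force: 0.0
```

Run:
```python
from h import *
s=st(); print(np.round(s["q"],3))
```

```text
5.3 [ 0.986  -0.3893  0.3098] [ 3.03  -0.208  0.015] [1.1 0.5 0.7] 0.0879 0.0
[-0.173  1.038  1.246  0.072 -1.554  1.754]
```

Call:
move_arm([
  {"jaw":1,"dx":-0.037,"dy":-0.015,"dz":0,"twist":0},
  {"jaw":1,"dx":-0.037,"dy":-0.015,"dz":0,"twist":0},
  {"jaw":1,"dx":-0.037,"dy":-0.015,"dz":0,"twist":0},
])

```text
t: 5.55
eef_pos: [0.9193, -0.3615, 0.3023]
ee_rot: [3.025, -0.222, 0.015]
force: [1.1, 0.7, -0.7]
width: 0.0877
gripper_force: 0.0
```

Run:
```python
from h import *
s=st(); print(np.round(s["q"],3))
```

```text
5.55 [ 0.9193 -0.3615  0.3023] [ 3.025 -0.222  0.015] [ 1.1  0.7 -0.7] 0.0877 0.0
[-0.155  0.789  0.718  0.082 -1.262  1.712]
```

Tilt gained at the limit persists when the arm moves away, so it can be built up. I also need a way to undo it, so I'll test the inner limit.

```bash
cat >> h.py <<'E'
def inc(target,n=None):
    "total tool-axes shift from here to the TCP target, and per row"
    s=st(); Rm=R.from_euler("xyz",s["ee_rot"]); d=Rm.inv().apply(np.array(target)-s["eef_pos"])
    n=n or int(np.ceil(np.linalg.norm(d)/.0410)); zt=Rm.apply([0,0,1])
    print("total",np.round(d,4),"rows",n,"per row",np.round(d/n,4),"tilt deg",np.degrees(np.arccos(-zt[2])).round(2),"az",np.degrees(np.arctan2(zt[1],zt[0])).round(1))
E
python3 -c "
from h import *
inc([.42,-.15,.34])"
```

```text
5.55 [ 0.9193 -0.3615  0.3023] [ 3.025 -0.222  0.015] [ 1.1  0.7 -0.7] 0.0877 0.0
total [-0.4756 -0.2005 -0.1704] rows 14 per row [-0.034  -0.0143 -0.0122] tilt deg 14.33 az -27.1
```

Call:
move_arm([
  {"jaw":1,"dx":-0.034,"dy":-0.0143,"dz":-0.0122,"twist":0},
  {"jaw":1,"dx":-0.034,"dy":-0.0143,"dz":-0.0122,"twist":0},
  {"jaw":1,"dx":-0.034,"dy":-0.0143,"dz":-0.0122,"twist":0},
  {"jaw":1,"dx":-0.034,"dy":-0.0143,"dz":-0.0122,"twist":0},
  {"jaw":1,"dx":-0.034,"dy":-0.0143,"dz":-0.0122,"twist":0},
  {"jaw":1,"dx":-0.034,"dy":-0.0143,"dz":-0.0122,"twist":0},
  {"jaw":1,"dx":-0.034,"dy":-0.0143,"dz":-0.0122,"twist":0},
  {"jaw":1,"dx":-0.034,"dy":-0.0143,"dz":-0.0122,"twist":0},
  {"jaw":1,"dx":-0.034,"dy":-0.0143,"dz":-0.0122,"twist":0},
  {"jaw":1,"dx":-0.034,"dy":-0.0143,"dz":-0.0122,"twist":0},
  {"jaw":1,"dx":-0.034,"dy":-0.0143,"dz":-0.0122,"twist":0},
  {"jaw":1,"dx":-0.034,"dy":-0.0143,"dz":-0.0122,"twist":0},
])

```text
t: 6.55
eef_pos: [0.4893, -0.1806, 0.3355]
ee_rot: [3.026, -0.22, 0.015]
force: [0.7, 1.6, 0.6]
width: 0.0877
gripper_force: 0.0
```

Call:
move_arm([
  {"jaw":1,"dx":-0.034,"dy":-0.0143,"dz":-0.0122,"twist":0},
  {"jaw":1,"dx":-0.034,"dy":-0.0143,"dz":-0.0122,"twist":0},
  {"jaw":1,"dx":-0.034,"dy":-0.0143,"dz":-0.0122,"twist":0},
  {"jaw":1,"dx":-0.034,"dy":-0.0143,"dz":-0.0122,"twist":0},
])

```text
t: 6.88
eef_pos: [0.3467, -0.1211, 0.3464]
ee_rot: [3.026, -0.22, 0.013]
force: [-1.3, 2.7, 1.9]
width: 0.0877
gripper_force: 0.0
```

```bash
python3 -c "
from h import *
inc([.42,-.15,.34]);print(np.round(arm.get_state()['q'],3))"
```

```text
6.88 [ 0.3467 -0.1211  0.3464] [ 3.026 -0.22   0.013] [-1.3  2.7  1.9] 0.0877 0.0
total [0.0698 0.0271 0.0255] rows 2 per row [0.0349 0.0135 0.0127] tilt deg 14.2 az -27.3
[ 0.399 -0.392 -0.708  0.213 -1.104  1.091]
```

Call:
move_arm([
  {"jaw":1,"dx":-0.034,"dy":-0.0143,"dz":-0.0122,"twist":0},
  {"jaw":1,"dx":-0.034,"dy":-0.0143,"dz":-0.0122,"twist":0},
  {"jaw":1,"dx":-0.034,"dy":-0.0143,"dz":-0.0122,"twist":0},
  {"jaw":1,"dx":-0.034,"dy":-0.0143,"dz":-0.0122,"twist":0},
])

```text
t: 7.22
eef_pos: [0.2621, -0.0775, 0.357]
ee_rot: [3.034, -0.212, 0.012]
force: [-1.0, 1.2, -0.6]
width: 0.0876
gripper_force: 0.0
```

```bash
python3 -c "
from h import *
inc([.42,-.15,.34]);print(np.round(arm.get_state()['q'],3))"
```

```text
7.22 [ 0.2621 -0.0775  0.357 ] [ 3.034 -0.212  0.012] [-1.   1.2 -0.6] 0.0876 0.0
total [0.1499 0.0687 0.0574] rows 5 per row [0.03   0.0137 0.0115] tilt deg 13.62 az -26.4
[ 0.96  -0.705 -0.794  0.237 -1.45   0.586]
```

```bash
python3 -c "
from h import *
inc([.34,-.12,.2])"
```

```text
7.22 [ 0.2621 -0.0775  0.357 ] [ 3.034 -0.212  0.012] [-1.   1.2 -0.6] 0.0876 0.0
total [0.0425 0.025  0.1735] rows 5 per row [0.0085 0.005  0.0347] tilt deg 13.62 az -26.4
```

Call:
move_arm([
  {"jaw":1,"dx":0.0085,"dy":0.005,"dz":0.035,"twist":0},
  {"jaw":1,"dx":0.0085,"dy":0.005,"dz":0.035,"twist":0},
  {"jaw":1,"dx":0.0085,"dy":0.005,"dz":0.035,"twist":0},
  {"jaw":1,"dx":0.0085,"dy":0.005,"dz":0.035,"twist":0},
  {"jaw":1,"dx":0.0085,"dy":0.005,"dz":0.035,"twist":0},
])

```text
t: 7.63
eef_pos: [0.3389, -0.1156, 0.2055]
ee_rot: [3.033, -0.215, 0.019]
force: [1.6, 0.4, 1.1]
width: 0.0878
gripper_force: 0.0
```

```bash
python3 -c "
from h import *
inc([.34,-.12,.2]);print(np.round(arm.get_state()['q'],3))"
```

```text
7.63 [ 0.3389 -0.1156  0.2055] [ 3.033 -0.215  0.019] [1.6 0.4 1.1] 0.0878 0.0
total [-0.0002  0.0038  0.006 ] rows 1 per row [-0.0002  0.0038  0.006 ] tilt deg 13.75 az -26.0
[ 0.408 -0.278 -1.005  0.282 -0.705  0.967]
```

Call:
move_arm([
  {"jaw":1,"dx":-0.02,"dy":-0.01,"dz":0.02,"twist":0},
  {"jaw":1,"dx":-0.02,"dy":-0.01,"dz":0.02,"twist":0},
  {"jaw":1,"dx":-0.02,"dy":-0.01,"dz":0.02,"twist":0},
])

```text
t: 7.88
eef_pos: [0.3233, -0.1091, 0.1723]
ee_rot: [3.076, -0.155, 0.008]
force: [0.4, -0.6, 0.4]
width: 0.0878
gripper_force: 0.0
```

```bash
python3 -c "
from h import *
inc([.34,-.12,.2]);print(np.round(arm.get_state()['q'],3))"
```

```text
7.88 [ 0.3233 -0.1091  0.1723] [ 3.076 -0.155  0.008] [ 0.4 -0.6  0.4] 0.0878 0.0
total [ 0.0207  0.0126 -0.024 ] rows 1 per row [ 0.0207  0.0126 -0.024 ] tilt deg 9.63 az -22.7
[ 0.396 -0.22  -1.016  0.194 -0.665  1.031]
```

The inner limit undoes the tilt. I'll finish levelling the tool here before gripping the tray.

Call:
move_arm([
  {"jaw":1,"dx":0.01,"dy":-0.03,"dz":0,"twist":0},
  {"jaw":1,"dx":0.0,"dy":-0.03,"dz":0,"twist":0},
  {"jaw":1,"dx":-0.03,"dy":0,"dz":0,"twist":0},
  {"jaw":1,"dx":-0.03,"dy":0,"dz":0,"twist":0},
  {"jaw":1,"dx":-0.03,"dy":0,"dz":0,"twist":0},
])

```text
t: 8.3
eef_pos: [0.2742, -0.0574, 0.1945]
ee_rot: [3.103, -0.104, 0.008]
force: [0.2, 1.3, 0.9]
width: 0.0879
gripper_force: 0.0
```

```bash
python3 -c "
from h import *
inc([.34,-.06,.2]);print(np.round(arm.get_state()['q'],3))"
```

```text
8.3 [ 0.2742 -0.0574  0.1945] [ 3.103 -0.104  0.008] [0.2 1.3 0.9] 0.0879 0.0
total [0.066  0.0031 0.0015] rows 2 per row [0.033  0.0015 0.0008] tilt deg 6.36 az -20.0
[ 0.699 -0.406 -1.016  0.122 -0.909  0.805]
```

Call:
move_arm([
  {"jaw":1,"dx":0.02,"dy":-0.035,"dz":0,"twist":0},
  {"jaw":1,"dx":0.01,"dy":-0.035,"dz":0,"twist":0},
  {"jaw":1,"dx":-0.02,"dy":0,"dz":0.025,"twist":0},
  {"jaw":1,"dx":-0.02,"dy":0,"dz":0.025,"twist":0},
  {"jaw":1,"dx":-0.02,"dy":0,"dz":0.025,"twist":0},
])

```text
t: 8.72
eef_pos: [0.2893, 0.0115, 0.1536]
ee_rot: [3.125, -0.046, 0.008]
force: [0.7, -0.5, -0.2]
width: 0.0874
gripper_force: 0.0
```

```bash
python3 -c "
from h import *
inc([.34,-.06,.2]);print(np.round(arm.get_state()['q'],3))"
```

```text
8.72 [0.2893 0.0115 0.1536] [ 3.125 -0.046  0.008] [ 0.7 -0.5 -0.2] 0.0874 0.0
total [ 0.0522  0.0727 -0.0429] rows 3 per row [ 0.0174  0.0242 -0.0143] tilt deg 2.78 az -19.6
[ 0.828 -0.233 -1.017  0.064 -0.77   0.704]
```

Call:
move_arm([
  {"jaw":1,"dx":-0.018,"dy":0,"dz":0.02,"twist":0},
  {"jaw":1,"dx":-0.018,"dy":0,"dz":0.02,"twist":0},
])

```text
t: 8.88
eef_pos: [0.281, 0.0104, 0.135]
ee_rot: [3.138, -0.003, 0.005]
force: [0.4, 0.3, -0.2]
width: 0.0877
gripper_force: 0.0
```

```bash
python3 -c "
from h import *
inc([.474,-.12,.22]);print(np.round(arm.get_state()['q'],3))"
```

```text
8.88 [0.281  0.0104 0.135 ] [ 3.138e+00 -3.000e-03  5.000e-03] [ 0.4  0.3 -0.2] 0.0877 0.0
total [ 0.1926  0.1317 -0.0839] rows 7 per row [ 0.0275  0.0188 -0.012 ] tilt deg 0.29 az -48.0
[ 0.795 -0.179 -1.016  0.007 -0.734  0.775]
```

The tool is level again and the method is clear: tilt at the outer limit, level at the inner one. Now to the handle.

Call:
move_arm([
  {"jaw":1,"dx":0.027,"dy":0.027,"dz":-0.015,"twist":-0.036},
  {"jaw":1,"dx":0.027,"dy":0.027,"dz":-0.015,"twist":0},
  {"jaw":1,"dx":0.027,"dy":0.027,"dz":-0.015,"twist":0},
  {"jaw":1,"dx":0.027,"dy":0.027,"dz":-0.015,"twist":0},
  {"jaw":1,"dx":0.027,"dy":0.027,"dz":0,"twist":0},
  {"jaw":1,"dx":0.027,"dy":0.027,"dz":0,"twist":0},
  {"jaw":1,"dx":0.027,"dy":0.027,"dz":0,"twist":0},
  {"jaw":1,"dx":0.027,"dy":0.027,"dz":0,"twist":0},
  {"jaw":1,"dx":0.027,"dy":0.027,"dz":0,"twist":0},
  {"jaw":1,"dx":0.015,"dy":0.015,"dz":0.0,"twist":0},
])

```text
t: 9.72
eef_pos: [0.5431, -0.2344, 0.1944]
ee_rot: [3.136, -0.004, 0.033]
force: [0.9, 0.3, -0.1]
width: 0.0878
gripper_force: 0.0
```

Run:
```python
from h import *
f=look("wrist",["tray_handle","tray_corner"])
inc([.554,-.261,.093])
```

```text
tray_handle [(array([ 0.5563, -0.2637,  0.0478]), 0.95)]
tray_corner [(array([ 0.5003, -0.1808,  0.0059]), 0.88)]
9.87 [ 0.5412 -0.2329  0.1938] [ 3.136e+00 -3.000e-03  3.200e-02] [-0.2 -0.  -0. ] 0.0875 0.0
total [0.0116 0.028  0.1009] rows 3 per row [0.0039 0.0093 0.0336] tilt deg 0.34 az -59.0
```

Call:
move_arm([
  {"jaw":1,"dx":0.007,"dy":0.015,"dz":0.01,"twist":-0.008},
  {"jaw":1,"dx":0.006,"dy":0.0145,"dz":0.025,"twist":0},
  {"jaw":1,"dx":0,"dy":0,"dz":0.03,"twist":0},
  {"jaw":1,"dx":0,"dy":0,"dz":0.025,"twist":0},
  {"jaw":1,"dx":0,"dy":0,"dz":0.01,"twist":0},
  {"jaw":-1,"dx":0,"dy":0,"dz":0,"twist":0},
  {"jaw":-1,"dx":0,"dy":0,"dz":0,"twist":0},
  {"jaw":-1,"dx":0,"dy":0,"dz":0,"twist":0},
  {"jaw":-1,"dx":0,"dy":0,"dz":0,"twist":0},
  {"jaw":-1,"dx":0,"dy":0,"dz":0,"twist":0},
  {"jaw":-1,"dx":0,"dy":0,"dz":0,"twist":0},
], force=45)

```text
t: 10.78
eef_pos: [0.5554, -0.2629, 0.0951]
ee_rot: [3.136, -0.005, 0.04]
force: [-1.3, -0.1, 0.7]
width: 0.0531
gripper_force: 0.0
```

Call:
move_arm([
  {"jaw":-1,"dx":0,"dy":0,"dz":0,"twist":0},
  {"jaw":-1,"dx":0,"dy":0,"dz":0,"twist":0},
  {"jaw":-1,"dx":0,"dy":0,"dz":0,"twist":0},
  {"jaw":-1,"dx":0,"dy":0,"dz":0,"twist":0},
  {"jaw":-1,"dx":0,"dy":0,"dz":0,"twist":0},
  {"jaw":-1,"dx":0,"dy":0,"dz":0,"twist":0},
  {"jaw":-1,"dx":0,"dy":0,"dz":0,"twist":0},
  {"jaw":-1,"dx":0,"dy":0,"dz":0,"twist":0},
])

```text
t: 11.45
eef_pos: [0.5549, -0.2628, 0.0938]
ee_rot: [3.136, -0.003, 0.04]
force: [-0.4, 1.1, -0.0]
width: 0.0134
gripper_force: 45.0
```

Call:
move_arm([
  {"jaw":-1,"dx":0,"dy":0,"dz":-0.015,"twist":0},
  {"jaw":-1,"dx":0,"dy":0,"dz":-0.03,"twist":0},
  {"jaw":-1,"dx":0,"dy":0,"dz":-0.035,"twist":-0.052},
  {"jaw":-1,"dx":0,"dy":0,"dz":-0.035,"twist":-0.052},
  {"jaw":-1,"dx":0.01,"dy":0.009,"dz":-0.035,"twist":-0.052},
  {"jaw":-1,"dx":0.015,"dy":0.013,"dz":-0.035,"twist":-0.052},
  {"jaw":-1,"dx":0.02,"dy":0.018,"dz":-0.03,"twist":-0.052},
  {"jaw":-1,"dx":0.025,"dy":0.022,"dz":-0.02,"twist":-0.052},
  {"jaw":-1,"dx":0.029,"dy":0.025,"dz":-0.01,"twist":0},
  {"jaw":-1,"dx":0.03,"dy":0.026,"dz":0,"twist":0},
  {"jaw":-1,"dx":0.03,"dy":0.026,"dz":0,"twist":0},
  {"jaw":-1,"dx":0.03,"dy":0.026,"dz":0,"twist":0},
])

```text
t: 12.45
eef_pos: [0.7849, -0.361, 0.3388]
ee_rot: [3.137, -0.0, 0.352]
force: [2.4, -0.9, -4.2]
width: 0.0137
gripper_force: 45.0
```

Call:
move_arm([
  {"jaw":-1,"dx":0.03,"dy":0.026,"dz":0,"twist":0},
  {"jaw":-1,"dx":0.03,"dy":0.026,"dz":0,"twist":0},
  {"jaw":-1,"dx":0.03,"dy":0.026,"dz":0,"twist":0},
  {"jaw":-1,"dx":0.03,"dy":0.026,"dz":0,"twist":0},
  {"jaw":-1,"dx":0.03,"dy":0.026,"dz":0,"twist":0},
  {"jaw":-1,"dx":0.03,"dy":0.026,"dz":0,"twist":0},
  {"jaw":-1,"dx":0.03,"dy":0.026,"dz":0,"twist":0},
])

```text
t: 13.03
eef_pos: [0.9336, -0.4101, 0.2986]
ee_rot: [3.061, -0.062, 0.355]
force: [0.6, 0.6, -5.4]
width: 0.0137
gripper_force: 45.0
```

```bash
python3 -c "
from h import *
inc([.9,-.35,.33]);print(np.round(arm.get_state()['q'],3))"
```

```text
13.03 [ 0.9336 -0.4101  0.2986] [ 3.061 -0.062  0.355] [ 0.6  0.6 -5.4] 0.0137 45.0
total [-0.0086 -0.0653 -0.0374] rows 2 per row [-0.0043 -0.0326 -0.0187] tilt deg 5.85 az -32.1
[-0.214  1.036  1.248  0.035 -1.687  2.143]
```

Call:
move_arm([
  {"jaw":-1,"dx":0.033,"dy":0.002,"dz":-0.018,"twist":0},
  {"jaw":-1,"dx":0.033,"dy":0.002,"dz":-0.018,"twist":0},
  {"jaw":-1,"dx":0.033,"dy":0.002,"dz":-0.018,"twist":0},
  {"jaw":-1,"dx":0.033,"dy":0.002,"dz":-0.018,"twist":0},
  {"jaw":-1,"dx":0.033,"dy":0.002,"dz":-0.018,"twist":0},
  {"jaw":-1,"dx":0.033,"dy":0.002,"dz":-0.018,"twist":0},
])

```text
t: 13.53
eef_pos: [0.9874, -0.2974, 0.3792]
ee_rot: [2.959, -0.162, 0.369]
force: [0.3, 0.0, -5.0]
width: 0.0135
gripper_force: 45.0
```

```bash
python3 -c "
from h import *
inc([.9,-.35,.33]);print(np.round(arm.get_state()['q'],3))"
```

```text
13.53 [ 0.9874 -0.2974  0.3792] [ 2.959 -0.162  0.369] [ 0.3  0.  -5. ] 0.0135 45.0
total [-0.1071  0.0114  0.035 ] rows 3 per row [-0.0357  0.0038  0.0117] tilt deg 13.97 az -27.7
[-0.077  0.973  1.251  0.096 -1.624  2.018]
```

Call:
move_arm([
  {"jaw":-1,"dx":0.033,"dy":0.01,"dz":-0.01,"twist":0},
  {"jaw":-1,"dx":0.033,"dy":0.01,"dz":-0.01,"twist":0},
  {"jaw":-1,"dx":0.033,"dy":0.01,"dz":-0.01,"twist":0},
  {"jaw":-1,"dx":0.033,"dy":0.01,"dz":-0.01,"twist":0},
  {"jaw":-1,"dx":0.033,"dy":0.01,"dz":-0.01,"twist":0},
  {"jaw":-1,"dx":0.033,"dy":0.01,"dz":-0.01,"twist":0},
])

```text
t: 14.03
eef_pos: [1.0362, -0.2416, 0.4158]
ee_rot: [2.856, -0.27, 0.394]
force: [0.2, -0.3, -5.2]
width: 0.0132
gripper_force: 45.0
```

```bash
python3 -c "
from h import *
inc([.9,-.35,.33]);print(np.round(arm.get_state()['q'],3))"
```

```text
14.03 [ 1.0362 -0.2416  0.4158] [ 2.856 -0.27   0.394] [ 0.2 -0.3 -5.2] 0.0132 45.0
total [-0.1842  0.0351  0.05  ] rows 5 per row [-0.0368  0.007   0.01  ] tilt deg 22.37 az -25.2
[-0.002  0.962  1.25   0.162 -1.503  1.946]
```

```bash
python3 -c "
from h import *
inc([.36,-.14,.33],20)"
```

```text
14.03 [ 1.0362 -0.2416  0.4158] [ 2.856 -0.27   0.394] [ 0.2 -0.3 -5.2] 0.0132 45.0
total [-0.587  -0.3185 -0.17  ] rows 20 per row [-0.0294 -0.0159 -0.0085] tilt deg 22.37 az -25.2
```

Call:
move_arm([
  {"jaw":-1,"dx":-0.005,"dy":-0.0027,"dz":-0.0015,"twist":0},
  {"jaw":-1,"dx":-0.01,"dy":-0.0055,"dz":-0.003,"twist":0},
  {"jaw":-1,"dx":-0.015,"dy":-0.008,"dz":-0.0043,"twist":0},
  {"jaw":-1,"dx":-0.02,"dy":-0.011,"dz":-0.0058,"twist":0},
  {"jaw":-1,"dx":-0.025,"dy":-0.0136,"dz":-0.0072,"twist":0},
  {"jaw":-1,"dx":-0.03,"dy":-0.0163,"dz":-0.0087,"twist":0},
  {"jaw":-1,"dx":-0.034,"dy":-0.0185,"dz":-0.01,"twist":0},
  {"jaw":-1,"dx":-0.034,"dy":-0.0185,"dz":-0.01,"twist":0},
  {"jaw":-1,"dx":-0.034,"dy":-0.0185,"dz":-0.01,"twist":0},
  {"jaw":-1,"dx":-0.034,"dy":-0.0185,"dz":-0.01,"twist":0},
  {"jaw":-1,"dx":-0.034,"dy":-0.0185,"dz":-0.01,"twist":0},
  {"jaw":-1,"dx":-0.034,"dy":-0.0185,"dz":-0.01,"twist":0},
])

```text
t: 15.03
eef_pos: [0.6771, -0.1879, 0.3729]
ee_rot: [2.856, -0.272, 0.395]
force: [0.6, 0.7, -4.7]
width: 0.0133
gripper_force: 45.0
```

Call:
move_arm([
  {"jaw":-1,"dx":-0.034,"dy":-0.0185,"dz":-0.01,"twist":0},
  {"jaw":-1,"dx":-0.034,"dy":-0.0185,"dz":-0.01,"twist":0},
  {"jaw":-1,"dx":-0.034,"dy":-0.0185,"dz":-0.01,"twist":0},
  {"jaw":-1,"dx":-0.034,"dy":-0.0185,"dz":-0.01,"twist":0},
  {"jaw":-1,"dx":-0.034,"dy":-0.0185,"dz":-0.01,"twist":0},
  {"jaw":-1,"dx":-0.03,"dy":-0.0163,"dz":-0.0087,"twist":0},
  {"jaw":-1,"dx":-0.025,"dy":-0.0136,"dz":-0.0072,"twist":0},
  {"jaw":-1,"dx":-0.018,"dy":-0.01,"dz":-0.005,"twist":0},
  {"jaw":-1,"dx":-0.01,"dy":-0.0055,"dz":-0.003,"twist":0},
])

```text
t: 15.78
eef_pos: [0.3846, -0.144, 0.3363]
ee_rot: [2.857, -0.273, 0.394]
force: [0.3, 1.1, -5.4]
width: 0.0137
gripper_force: 45.0
```

```bash
python3 -c "
from h import *
inc([.34,-.14,.28],4);print(np.round(arm.get_state()['q'],3))
cv2.imwrite('pics/t2.png',cv2.resize(arm.grab_frame('top')[180:420,200:420],None,fx=2.4,fy=2.4))"
```

```text
15.78 [ 0.3846 -0.144   0.3363] [ 2.857 -0.273  0.394] [ 0.3  1.1 -5.4] 0.0137 45.0
total [-0.0534 -0.0322  0.0359] rows 4 per row [-0.0134 -0.008   0.009 ] tilt deg 22.46 az -24.7
[ 0.337 -0.373 -0.804  0.351 -0.881  1.399]
```

View pics/t2.png

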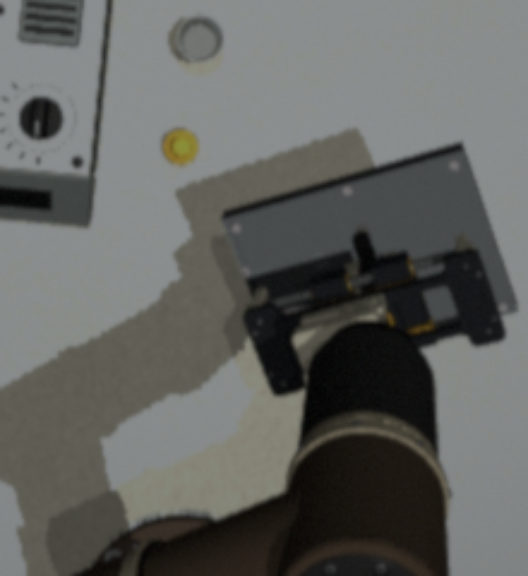

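The tray hangs tilted over the bench front, its −x −y corner hidden under the wrist. The disc no longer shows where it was under the cover. Now I'll level at the inner limit, moving smoothly.

```bash
python3 -c "
from h import *
inc([.34,-.06,.27],5)
Rm=R.from_euler('xyz',arm.get_state()['ee_rot']).inv()
print(Rm.apply([-.02,0,-.025]),Rm.apply([-.025,0,-.01]))"
```

```text
15.83 [ 0.3836 -0.1441  0.3362] [ 2.857 -0.273  0.394] [-2.6 -1.3 -6.1] 0.0133 45.0
total [-0.0256 -0.1079  0.0327] rows 5 per row [-0.0051 -0.0216  0.0065] tilt deg 22.45 az -24.7
[-0.02453411 -0.01271703  0.01616646] [-0.02493027 -0.01015667  0.00056878]
```

Call:
move_arm([
  {"jaw":-1,"dx":-0.003,"dy":-0.008,"dz":0.003,"twist":0},
  {"jaw":-1,"dx":-0.005,"dy":-0.016,"dz":0.005,"twist":0},
  {"jaw":-1,"dx":-0.006,"dy":-0.022,"dz":0.007,"twist":0},
  {"jaw":-1,"dx":-0.006,"dy":-0.022,"dz":0.007,"twist":0},
  {"jaw":-1,"dx":-0.01,"dy":-0.022,"dz":0.009,"twist":0},
  {"jaw":-1,"dx":-0.016,"dy":-0.018,"dz":0.012,"twist":0},
  {"jaw":-1,"dx":-0.022,"dy":-0.014,"dz":0.014,"twist":0},
  {"jaw":-1,"dx":-0.024,"dy":-0.012,"dz":0.014,"twist":0},
  {"jaw":-1,"dx":-0.024,"dy":-0.012,"dz":0.014,"twist":0},
  {"jaw":-1,"dx":-0.024,"dy":-0.012,"dz":0.014,"twist":0},
])

```text
t: 16.67
eef_pos: [0.2934, -0.076, 0.2563]
ee_rot: [2.942, -0.195, 0.375]
force: [-0.5, 0.2, -5.2]
width: 0.0138
gripper_force: 45.0
```

```bash
python3 -c "
from h import *
inc([.34,-.06,.27],5)
s=arm.get_state();print(np.round(s['q'],3))
Rm=R.from_euler('xyz',s['ee_rot']).inv()
print(Rm.apply([-.02,0,-.025]),Rm.apply([-.025,0,-.01]))"
```

```text
16.67 [ 0.2934 -0.076   0.2563] [ 2.942 -0.195  0.375] [-0.5  0.2 -5.2] 0.0138 45.0
total [ 0.0509  0.0029 -0.0034] rows 5 per row [ 0.0102  0.0006 -0.0007] tilt deg 15.94 az -24.8
[ 0.804 -0.564 -1.015  0.304 -1.046  0.978]
[-0.02310286 -0.01132689  0.01905149] [-0.0247612  -0.01002239  0.00338152]
```

Call:
move_arm([
  {"jaw":-1,"dx":-0.016,"dy":-0.014,"dz":0.024,"twist":0},
  {"jaw":-1,"dx":-0.014,"dy":-0.014,"dz":0.026,"twist":0},
  {"jaw":-1,"dx":-0.014,"dy":-0.014,"dz":0.026,"twist":0},
  {"jaw":-1,"dx":-0.014,"dy":-0.014,"dz":0.026,"twist":0},
  {"jaw":-1,"dx":-0.014,"dy":-0.014,"dz":0.026,"twist":0},
])

```text
t: 17.08
eef_pos: [0.2933, -0.0672, 0.2005]
ee_rot: [3.038, -0.114, 0.361]
force: [-0.8, 0.5, -4.6]
width: 0.0139
gripper_force: 45.0
```

```bash
python3 -c "
from h import *
inc([.34,-.06,.27],5)
s=arm.get_state();print(np.round(s['q'],3))
Rm=R.from_euler('xyz',s['ee_rot']).inv()
print(Rm.apply([-.02,0,0]),Rm.apply([0,0,-.02]),Rm.apply([0,.02,0]))"
```

```text
17.08 [ 0.2933 -0.0672  0.2005] [ 3.038 -0.114  0.361] [-0.8  0.5 -4.6] 0.0139 45.0
total [ 0.0538  0.0163 -0.0624] rows 5 per row [ 0.0108  0.0033 -0.0125] tilt deg 8.81 az -21.9
[ 0.644 -0.381 -1.015  0.173 -0.864  1.174]
[-0.0185884  -0.00681091 -0.00284303] [-0.00226711 -0.00206243  0.01976377] [ 0.00702364 -0.01869112 -0.00114481]
```

Call:
move_arm([
  {"jaw":-1,"dx":-0.012,"dy":-0.018,"dz":0.019,"twist":0},
  {"jaw":-1,"dx":-0.012,"dy":-0.018,"dz":0.019,"twist":0},
  {"jaw":-1,"dx":-0.012,"dy":-0.018,"dz":0.019,"twist":0},
  {"jaw":-1,"dx":-0.012,"dy":-0.016,"dz":0.018,"twist":0},
])

```text
t: 17.42
eef_pos: [0.2798, -0.0314, 0.1706]
ee_rot: [3.101, -0.051, 0.358]
force: [0.6, 0.2, -5.5]
width: 0.0138
gripper_force: 45.0
```

```bash
python3 -c "
from h import *
inc([.34,-.06,.27],5)
s=arm.get_state();print(np.round(s['q'],3))"
```

```text
17.42 [ 0.2798 -0.0314  0.1706] [ 3.101 -0.051  0.358] [ 0.6  0.2 -5.5] 0.0138 45.0
total [ 0.0514  0.0517 -0.0948] rows 5 per row [ 0.0103  0.0103 -0.019 ] tilt deg 3.74 az -17.7
[ 0.723 -0.311 -1.015  0.076 -0.834  1.154]
```

Call:
move_arm([
  {"jaw":-1,"dx":-0.01,"dy":-0.018,"dz":0.018,"twist":0},
  {"jaw":-1,"dx":-0.01,"dy":-0.016,"dz":0.016,"twist":0},
  {"jaw":-1,"dx":-0.009,"dy":-0.013,"dz":0.014,"twist":0},
])

```text
t: 17.67
eef_pos: [0.2704, -0.0005, 0.1513]
ee_rot: [3.137, -0.011, 0.358]
force: [0.5, 0.6, -5.2]
width: 0.0133
gripper_force: 45.0
```

```bash
python3 -c "
from h import *
inc([.553,-.262,.16],14)
s=arm.get_state();print(np.round(s['q'],3))"
```

```text
17.67 [ 0.2704 -0.0005  0.1513] [ 3.137 -0.011  0.358] [ 0.5  0.6 -5.2] 0.0133 45.0
total [ 0.1733  0.3439 -0.0052] rows 14 per row [ 0.0124  0.0246 -0.0004] tilt deg 0.71 az -1.5
[ 0.802 -0.258 -1.016  0.013 -0.805  1.118]
```

The tool is level to 0.7°. I'll carry the tray back to its place with gentle acceleration, untwisting on the way.

Call:
move_arm([
  {"jaw":-1,"dx":0.0027,"dy":0.0054,"dz":0,"twist":0.0226},
  {"jaw":-1,"dx":0.0057,"dy":0.0106,"dz":0,"twist":0.0226},
  {"jaw":-1,"dx":0.0088,"dy":0.0157,"dz":0,"twist":0.0226},
  {"jaw":-1,"dx":0.0123,"dy":0.0206,"dz":0,"twist":0.0226},
  {"jaw":-1,"dx":0.0148,"dy":0.0237,"dz":0,"twist":0.0226},
  {"jaw":-1,"dx":0.0165,"dy":0.0251,"dz":0,"twist":0.0226},
  {"jaw":-1,"dx":0.0182,"dy":0.0263,"dz":0,"twist":0.0226},
  {"jaw":-1,"dx":0.0188,"dy":0.0259,"dz":0,"twist":0.0226},
  {"jaw":-1,"dx":0.0194,"dy":0.0255,"dz":0,"twist":0.0226},
  {"jaw":-1,"dx":0.0187,"dy":0.0235,"dz":0,"twist":0.0226},
  {"jaw":-1,"dx":0.0173,"dy":0.0207,"dz":0,"twist":0.0226},
  {"jaw":-1,"dx":0.0158,"dy":0.0181,"dz":0,"twist":0.0226},
])

```text
t: 18.67
eef_pos: [0.4891, -0.2028, 0.1539]
ee_rot: [3.139, -0.012, 0.084]
force: [-0.2, 0.7, -4.5]
width: 0.0137
gripper_force: 45.0
```

Call:
move_arm([
  {"jaw":-1,"dx":0.0135,"dy":0.0148,"dz":0,"twist":0.0226},
  {"jaw":-1,"dx":0.0111,"dy":0.0116,"dz":0,"twist":0.0226},
  {"jaw":-1,"dx":0.0085,"dy":0.0085,"dz":0.003,"twist":0},
  {"jaw":-1,"dx":0.0056,"dy":0.0057,"dz":0.005,"twist":0},
  {"jaw":-1,"dx":0.0028,"dy":0.0028,"dz":0.006,"twist":0},
  {"jaw":-1,"dx":0,"dy":0,"dz":0.006,"twist":0},
])

```text
t: 19.17
eef_pos: [0.5317, -0.2429, 0.1341]
ee_rot: [3.14, -0.012, 0.04]
force: [0.0, 0.3, -6.0]
width: 0.0139
gripper_force: 45.0
```

```bash
python3 -c "
from h import *
inc([.553,-.262,.0955],14)"
```

```text
19.17 [ 0.5317 -0.2429  0.1341] [ 3.14  -0.012  0.04 ] [ 0.   0.3 -6. ] 0.0139 45.0
total [0.0201 0.0199 0.0389] rows 14 per row [0.0014 0.0014 0.0028] tilt deg 0.7 az -6.9
```

Call:
move_arm([
  {"jaw":-1,"dx":0.002,"dy":0.002,"dz":0.006,"twist":0},
  {"jaw":-1,"dx":0.003,"dy":0.003,"dz":0.006,"twist":0},
  {"jaw":-1,"dx":0.004,"dy":0.004,"dz":0.006,"twist":0},
  {"jaw":-1,"dx":0.004,"dy":0.004,"dz":0.006,"twist":0},
  {"jaw":-1,"dx":0.003,"dy":0.003,"dz":0.005,"twist":0},
  {"jaw":-1,"dx":0.002,"dy":0.002,"dz":0.004,"twist":0},
  {"jaw":-1,"dx":0.001,"dy":0.001,"dz":0.003,"twist":0},
  {"jaw":-1,"dx":0,"dy":0,"dz":0.002,"twist":0},
  {"jaw":-1,"dx":0,"dy":0,"dz":0.001,"twist":0},
  {"jaw":-1,"dx":0,"dy":0,"dz":0.001,"twist":0},
])

```text
t: 20.0
eef_pos: [0.5516, -0.2614, 0.0954]
ee_rot: [3.139, -0.013, 0.04]
force: [-0.6, -0.6, -5.4]
width: 0.0139
gripper_force: 45.0
```

Call:
move_arm([
  {"jaw":-1,"dx":0,"dy":0,"dz":0.001,"twist":0},
  {"jaw":-1,"dx":0,"dy":0,"dz":0.001,"twist":0},
], force=15)

```text
t: 20.17
eef_pos: [0.552, -0.2615, 0.0939]
ee_rot: [3.139, -0.013, 0.04]
force: [-2.4, 2.3, 9.7]
width: 0.0138
gripper_force: 15.0
```

Call:
move_arm([
  {"jaw":-1,"dx":0,"dy":0,"dz":0,"twist":0},
  {"jaw":-0.4,"dx":0,"dy":0,"dz":0,"twist":0},
  {"jaw":-0.4,"dx":0,"dy":0,"dz":0,"twist":0},
  {"jaw":1,"dx":0,"dy":0,"dz":-0.003,"twist":0},
  {"jaw":1,"dx":0,"dy":0,"dz":-0.015,"twist":0},
  {"jaw":1,"dx":0,"dy":0,"dz":-0.025,"twist":0},
  {"jaw":1,"dx":-0.01,"dy":-0.015,"dz":-0.03,"twist":-0.11},
  {"jaw":1,"dx":-0.01,"dy":-0.015,"dz":-0.03,"twist":-0.11},
  {"jaw":1,"dx":0,"dy":-0.015,"dz":-0.03,"twist":-0.11},
  {"jaw":1,"dx":0,"dy":-0.015,"dz":-0.02,"twist":-0.11},
  {"jaw":1,"dx":0,"dy":0,"dz":0,"twist":-0.11},
  {"jaw":1,"dx":0,"dy":0,"dz":0,"twist":-0.11},
], force=5)

```text
t: 21.17
eef_pos: [0.5185, -0.2042, 0.249]
ee_rot: [3.128, -0.012, 0.707]
force: [-0.5, 0.3, -1.0]
width: 0.0812
gripper_force: 0.0
```

Run:
```python
from h import *
st()
f=look("wrist",["disc_center","tray_corner","tray_handle","tray"],"w3")
for n,z in [("disc_center",.009),("tray",.021)]:
    for d in arm.silhouettes("wrist",n)[:2]:
        ys,xs=np.nonzero(d["pixels"]); p=proj("wrist",z,np.c_[xs,ys].astype(float))[:,:2].astype(np.float32)
        print(n,d["score"],len(xs),cv2.minAreaRect(p), cv2.minEnclosingCircle(p))
f=look("top",["disc_center","tray_corner"])
inc([.4997,-.18,.14])
```

```text
21.17 [ 0.5185 -0.2042  0.249 ] [ 3.128 -0.012  0.707] [-0.5  0.3 -1. ] 0.0812 0.0
disc_center [(array([ 0.4968, -0.1809,  0.0063]), 0.65), (array([0.5053, 0.0123, 0.0241]), 0.63)]
tray_corner []
tray_handle [(array([ 0.5543, -0.2619,  0.0469]), 0.87), (array([ 0.5002, -0.18  ,  0.0044]), 0.7)]
tray [(array([ 5.491e-01, -2.581e-01,  1.000e-04]), 0.6)]
disc_center 0.95 1536 ((0.4978482723236084, -0.1806643158197403), (0.04856868460774422, 0.04891657084226608), 65.7195053100586) ((0.4981656074523926, -0.18086586892604828), 0.025528844445943832)
tray 0.62 23608 ((0.5487962961196899, -0.2553495168685913), (0.15664082765579224, 0.21649247407913208), 1.8617366552352905) ((0.5492917895317078, -0.25541001558303833), 0.13194115459918976)
disc_center []
tray_corner []
21.67 [ 0.5178 -0.2049  0.2457] [ 3.132 -0.008  0.699] [0.3 0.5 0.1] 0.0873 0.0
total [ 0.0013 -0.0317  0.1054] rows 3 per row [ 0.0004 -0.0106  0.0351] tilt deg 0.71 az -8.2
```

View pics/w3.png

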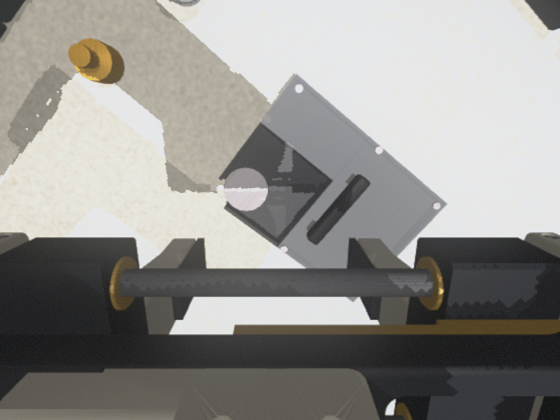

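The disc is home in the corner at px (244, 189), touching both walls, and the tray is flat. Going down to grip it along the diagonal.

Call:
move_arm([
  {"jaw":1,"dx":0,"dy":-0.008,"dz":0.02,"twist":-0.12},
  {"jaw":1,"dx":0.001,"dy":-0.013,"dz":0.03,"twist":0},
  {"jaw":1,"dx":0.002,"dy":-0.0115,"dz":0.03,"twist":0},
  {"jaw":1,"dx":0,"dy":0,"dz":0.03,"twist":0},
  {"jaw":1,"dx":0,"dy":0,"dz":0.02,"twist":0},
  {"jaw":1,"dx":0,"dy":0,"dz":0,"twist":0},
])

```text
t: 22.17
eef_pos: [0.4959, -0.1798, 0.1117]
ee_rot: [3.137, -0.003, 0.819]
force: [-0.7, -0.4, 0.3]
width: 0.0879
gripper_force: 0.0
```

Run:
```python
from h import *
f=look("wrist",["disc_center"])
for d in arm.silhouettes("wrist","disc_center")[:1]:
    ys,xs=np.nonzero(d["pixels"]); p=proj("wrist",.009,np.c_[xs,ys].astype(float))[:,:2].astype(np.float32)
    print(d["score"],cv2.minEnclosingCircle(p))
inc([.498,-.1808,.0705])
```

```text
disc_center [(array([ 0.5003, -0.1788,  0.0048]), 0.92)]
0.56 ((0.5023353099822998, -0.18160277605056763), 0.025605378672480583)
22.32 [ 0.4992 -0.1802  0.1165] [ 3.13  -0.008  0.82 ] [ 0.6 -0.1  1. ] 0.0877 0.0
total [-0.0017 -0.001   0.046 ] rows 2 per row [-0.0008 -0.0005  0.023 ] tilt deg 0.78 az -9.0
```

Call:
move_arm([
  {"jaw":1,"dx":0,"dy":0.002,"dz":0.02,"twist":0},
  {"jaw":1,"dx":0,"dy":0,"dz":0.016,"twist":0},
  {"jaw":1,"dx":0,"dy":0,"dz":0.007,"twist":0},
  {"jaw":0.2,"dx":0,"dy":0,"dz":0.002,"twist":0},
  {"jaw":0,"dx":0,"dy":0,"dz":0.0,"twist":0},
  {"jaw":0,"dx":0,"dy":0,"dz":0,"twist":0},
  {"jaw":-1,"dx":0,"dy":0,"dz":0,"twist":0},
  {"jaw":-1,"dx":0,"dy":0,"dz":0,"twist":0},
  {"jaw":-1,"dx":0,"dy":0,"dz":0,"twist":0},
  {"jaw":-1,"dx":0,"dy":0,"dz":0,"twist":0},
  {"jaw":-1,"dx":0,"dy":0,"dz":0,"twist":0},
], force=10)

```text
t: 23.23
eef_pos: [0.5007, -0.1814, 0.0711]
ee_rot: [3.131, -0.008, 0.82]
force: [-1.0, -0.0, 3.3]
width: 0.0493
gripper_force: 10.0
```

Call:
move_arm([
  {"jaw":-1,"dx":0,"dy":0,"dz":0,"twist":0},
  {"jaw":-1,"dx":0,"dy":0,"dz":-0.005,"twist":0},
  {"jaw":-1,"dx":0,"dy":0,"dz":-0.015,"twist":0},
  {"jaw":-1,"dx":0,"dy":0,"dz":-0.03,"twist":0},
  {"jaw":-1,"dx":0,"dy":0,"dz":-0.04,"twist":0},
  {"jaw":-1,"dx":0,"dy":0,"dz":-0.04,"twist":0},
  {"jaw":-1,"dx":0,"dy":0,"dz":-0.04,"twist":0},
  {"jaw":-1,"dx":0.008,"dy":-0.006,"dz":-0.03,"twist":0},
  {"jaw":-1,"dx":0.015,"dy":-0.011,"dz":-0.015,"twist":0},
  {"jaw":-1,"dx":0.02,"dy":-0.015,"dz":0,"twist":0},
  {"jaw":-1,"dx":0.026,"dy":-0.019,"dz":0,"twist":0},
  {"jaw":-1,"dx":0.029,"dy":-0.021,"dz":0,"twist":0},
], force=20)

```text
t: 24.23
eef_pos: [0.5114, -0.0597, 0.2862]
ee_rot: [3.131, -0.008, 0.818]
force: [1.2, -0.4, -0.9]
width: 0.0488
gripper_force: 20.0
```

Call:
move_arm([
  {"jaw":-1,"dx":0.029,"dy":-0.021,"dz":0,"twist":0},
  {"jaw":-1,"dx":0.029,"dy":-0.021,"dz":0,"twist":0},
  {"jaw":-1,"dx":0.029,"dy":-0.021,"dz":0,"twist":0},
  {"jaw":-1,"dx":0.029,"dy":-0.021,"dz":0,"twist":0},
  {"jaw":-1,"dx":0.029,"dy":-0.021,"dz":0,"twist":0},
  {"jaw":-1,"dx":0.029,"dy":-0.021,"dz":0,"twist":0},
  {"jaw":-1,"dx":0.026,"dy":-0.019,"dz":0,"twist":0},
  {"jaw":-1,"dx":0.018,"dy":-0.013,"dz":0,"twist":0},
  {"jaw":-1,"dx":0.01,"dy":-0.007,"dz":0,"twist":0},
])

```text
t: 24.98
eef_pos: [0.5468, 0.2215, 0.2852]
ee_rot: [3.131, -0.007, 0.822]
force: [0.3, -0.3, -0.5]
width: 0.0485
gripper_force: 20.0
```

Run:
```python
from h import *
s=st()
f=look("wrist",["seat","selector_grip","load_arm","disc_center","tester"],"w4")
for n,z in [("selector_grip",.134),("tester",.09)]:
  for d in arm.silhouettes("wrist",n)[:1]:
    ys,xs=np.nonzero(d["pixels"]); p=proj("wrist",z,np.c_[xs,ys].astype(float))[:,:2].astype(np.float32)
    print(n,d["score"],len(xs),cv2.minAreaRect(p))
inc([.567,.263,.25])
look("top",["tray"])
```

```text
24.98 [0.5468 0.2215 0.2852] [ 3.131 -0.007  0.822] [ 0.3 -0.3 -0.5] 0.0485 20.0
seat [(array([0.5613, 0.2675, 0.1155]), 0.94), (array([ 0.5507, -0.2567, -0.003 ]), 0.26)]
selector_grip []
load_arm [(array([0.543 , 0.2186, 0.2178]), 0.7), (array([0.6258, 0.3378, 0.1571]), 0.56)]
disc_center [(array([0.5505, 0.2203, 0.2189]), 0.82)]
tester [(array([0.5829, 0.2337, 0.0039]), 0.91)]
tester 0.8 88991 ((0.64703369140625, 0.2202165424823761), (0.28594422340393066, 0.3910912573337555), 81.04946899414062)
25.38 [0.5469 0.2178 0.2858] [ 3.131 -0.008  0.819] [ 0.4 -0.3 -0.4] 0.0488 20.0
total [ 0.0464 -0.0166  0.036 ] rows 2 per row [ 0.0232 -0.0083  0.018 ] tilt deg 0.74 az -7.3
tray [(array([ 0.5479, -0.2537,  0.002 ]), 0.97)]
```

View pics/w4.png

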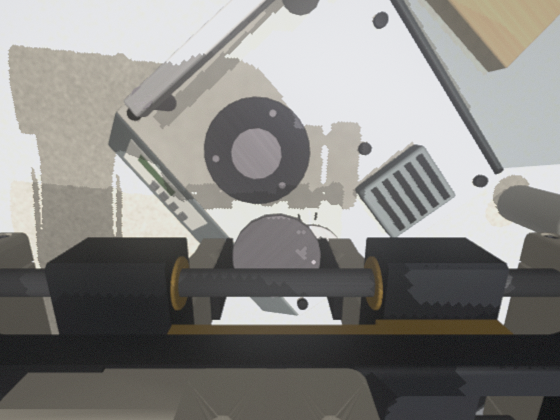

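The picture shows the held disc at about px (277, 253), level and centred between the pads, the seat at (255, 153) and the turntable around (257, 150). I'll fit circles in a fresh frame for centring.

```bash
cat >> h.py <<'E'
from scipy.optimize import least_squares
def circ(f,c,z,ctr,r0,r1,rfit,sgn,amin=0,amax=360):
    "edge points by radial gradient about ctr px, projected to z, circle fit of known radius"
    g=cv2.GaussianBlur(cv2.cvtColor(f,cv2.COLOR_BGR2GRAY),(3,3),0).astype(float); pts=[]
    rr=np.arange(r0,r1,.5)
    for a in np.radians(np.arange(amin,amax,4)):
        x=ctr[0]+rr*np.cos(a); y=ctr[1]+rr*np.sin(a)
        v=cv2.remap(g.astype(np.float32),x[None].astype(np.float32),y[None].astype(np.float32),cv2.INTER_LINEAR)[0]
        d=sgn*np.gradient(v); k=d.argmax()
        if d[k]>3: pts.append((x[k],y[k]))
    p=proj(c,z,np.array(pts))[:,:2]
    q=least_squares(lambda q:np.hypot(*(p-q[:2]).T)-q[2],[*p.mean(0),rfit],loss="soft_l1",f_scale=.001).x
    e=least_squares(lambda q:np.hypot(*(p-q[:2]).T)-rfit,p.mean(0),loss="soft_l1",f_scale=.001).x
    print("circle",np.round(q,4),"fixed r",np.round(e,4),len(pts)); return e
E
python3 - <<'E'
from h import *
s=st(); f=arm.grab_frame("wrist")
for n in ["seat"]: print([(np.round(d["position"],4),d["score"]) for d in arm.pinpoint("wrist",n)])
circ(f,"wrist",.104,(257,150),44,62,.048,1)
circ(f,"wrist",.114,(256,153),18,34,.022,-1)
z=s["eef_pos"][2]-.0611
circ(f,"wrist",z,(277,255),35,55,.025,-1,190,350)
inc([.567,.263,.25])
E
```

```text
25.48 [0.547  0.2181 0.2859] [ 3.131 -0.008  0.819] [-0.3  0.  -0.5] 0.0483 20.0
[(array([0.5645, 0.267 , 0.1127]), 0.6)]
circle [0.5668 0.2656 0.0474] fixed r [0.5666 0.2654] 90
circle [0.5667 0.2658 0.0214] fixed r [0.5667 0.2659] 90
circle [0.5529 0.2227 0.024 ] fixed r [0.5523 0.2215] 32
25.58 [0.547  0.2184 0.2858] [ 3.131 -0.008  0.819] [ 0.2 -0.4 -0.9] 0.0483 20.0
total [ 0.046  -0.0162  0.036 ] rows 2 per row [ 0.023  -0.0081  0.018 ] tilt deg 0.75 az -6.8
```

Call:
move_arm([
  {"jaw":-1,"dx":0.008,"dy":-0.003,"dz":0.01,"twist":0},
  {"jaw":-1,"dx":0.015,"dy":-0.007,"dz":0.02,"twist":0},
  {"jaw":-1,"dx":0.014,"dy":-0.006,"dz":0.025,"twist":0},
  {"jaw":-1,"dx":0.005,"dy":-0.003,"dz":0.018,"twist":0},
  {"jaw":-1,"dx":0,"dy":0,"dz":0.007,"twist":0},
  {"jaw":-1,"dx":0,"dy":0,"dz":0,"twist":0},
  {"jaw":-1,"dx":0,"dy":0,"dz":0,"twist":0},
])

```text
t: 26.17
eef_pos: [0.5628, 0.2623, 0.2057]
ee_rot: [3.131, -0.007, 0.82]
force: [0.5, 0.1, 0.5]
width: 0.0486
gripper_force: 20.0
```

Run:
```python
from h import *
s=st(); f=arm.grab_frame("wrist"); cv2.imwrite("pics/w5.png",f)
print([(np.round(d["position"],4),d["score"]) for d in arm.pinpoint("wrist","disc_center")[:1]])
z=s["eef_pos"][2]-.0611
i=arm.camera_info("wrist");E=np.linalg.inv(i["extrinsics"])
def px(p): q=i["K"]@(E[:3,:3]@p+E[:3,3]); return q[:2]/q[2]
c=px(np.array([.5667,.2657,z])); print(c, px(np.array([.5667,.2657,.104])))
circ(f,"wrist",z,c,30,58,.025,-1,190,350)
inc([.5667,.2657,.182])
```

```text
26.17 [0.5628 0.2623 0.2057] [ 3.131 -0.007  0.82 ] [0.5 0.1 0.5] 0.0486 20.0
[(array([0.5645, 0.2602, 0.1386]), 0.77)]
[274.99483078 249.69223297] [274.57101209 225.46598898]
circle [0.573  0.2724 0.0198] fixed r [0.5687 0.2673] 40
26.27 [0.5633 0.2625 0.2071] [ 3.131 -0.009  0.82 ] [-0.8  0.1 -0.4] 0.0486 20.0
total [0.0044 0.0001 0.0251] rows 1 per row [0.0044 0.0001 0.0251] tilt deg 0.83 az -2.9
```

View pics/w5.png

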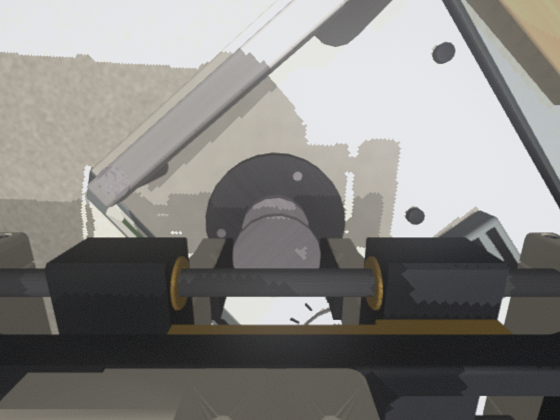

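The picture shows the disc's top arc at row 214 and its sides at columns 234 and 320, so its centre is near px (277, 255). My edge fit locked on to other edges, so I'll recheck in tool coordinates using both saved frames.

Run:
```python
from h import *
i=arm.camera_info("wrist"); s=arm.get_state(); Rm=R.from_euler("xyz",s["ee_rot"]); 
z=s["eef_pos"][2]-.0611
for fn in ["w4","w5"]:
    f=cv2.imread(f"pics/{fn}.png"); g=cv2.GaussianBlur(cv2.cvtColor(f,cv2.COLOR_BGR2GRAY),(3,3),0).astype(float)
    gx,gy=cv2.Sobel(g,-1,1,0),cv2.Sobel(g,-1,0,1)
    a=np.radians(np.r_[185:356:2]); best=[]
    for cx in np.arange(270,285,.5):
        for cy in np.arange(246,264,.5):
            # ring of 3d circle about this centre at height z
            c=proj("wrist",z,np.array([[cx,cy]]))[0]
            P=c+.025*np.c_[np.cos(a),np.sin(a),0*a] if 0 else None
            t=np.radians(np.arange(0,360,3)); P=c+.025*np.c_[np.cos(t),np.sin(t),0*t]
            E=np.linalg.inv(i["extrinsics"]); q=(i["K"]@((E[:3,:3]@P.T)+E[:3,3:])).T; q=q[:,:2]/q[:,2:]
            q=q[q[:,1]<238]; n=q-[cx,cy]; n/=np.linalg.norm(n,axis=1)[:,None]
            m=lambda G:cv2.remap(G.astype(np.float32),q[None,:,0].astype(np.float32),q[None,:,1].astype(np.float32),cv2.INTER_LINEAR)[0]
            best.append((np.median(np.minimum(abs(m(gx)*n[:,0]+m(gy)*n[:,1]),60)),cx,cy,c))
    b=max(best,key=lambda b:b[0]); print(fn,b[:3],np.round(Rm.inv().apply(b[3]-s["eef_pos"]),4),np.round(b[3],4))
```

```text
w4 (np.float64(60.0), np.float64(272.0), np.float64(255.0)) [ 0.0016 -0.002   0.0611] [0.5638 0.265  0.146 ]
w5 (np.float64(60.0), np.float64(273.0), np.float64(258.0)) [-0.0002 -0.0014  0.0611] [0.5629 0.2633 0.146 ]
```

Call:
move_arm([
  {"jaw":-1,"dx":0.0034,"dy":0.0005,"dz":0.008,"twist":0},
  {"jaw":-1,"dx":0,"dy":0,"dz":0.008,"twist":0},
  {"jaw":-1,"dx":0,"dy":0,"dz":0.004,"twist":0},
  {"jaw":-1,"dx":0,"dy":0,"dz":0.002,"twist":0},
  {"jaw":-1,"dx":0,"dy":0,"dz":0.001,"twist":0},
  {"jaw":-1,"dx":0,"dy":0,"dz":0,"twist":0},
], force=12)

```text
t: 26.77
eef_pos: [0.5657, 0.2645, 0.1825]
ee_rot: [3.131, -0.007, 0.82]
force: [0.0, -0.0, -1.8]
width: 0.0491
gripper_force: 12.0
```

Run:
```python
from h import *
inc([.5667,.2657,.182]); f=arm.grab_frame("wrist")
circ(f,"wrist",.104,(274.6,225.5),50,85,.048,1,200,340)
cv2.imwrite("pics/w6.png",cv2.resize(f[120:300,170:390],None,fx=3,fy=3))
```

```text
26.77 [0.5657 0.2645 0.1825] [ 3.131 -0.007  0.82 ] [ 0.  -0.  -1.8] 0.0491 12.0
total [ 0.0016 -0.0001  0.0006] rows 1 per row [ 0.0016 -0.0001  0.0006] tilt deg 0.73 az -9.4
circle [0.5695 0.2687 0.0451] fixed r [0.5672 0.2662] 35
```

View pics/w6.png

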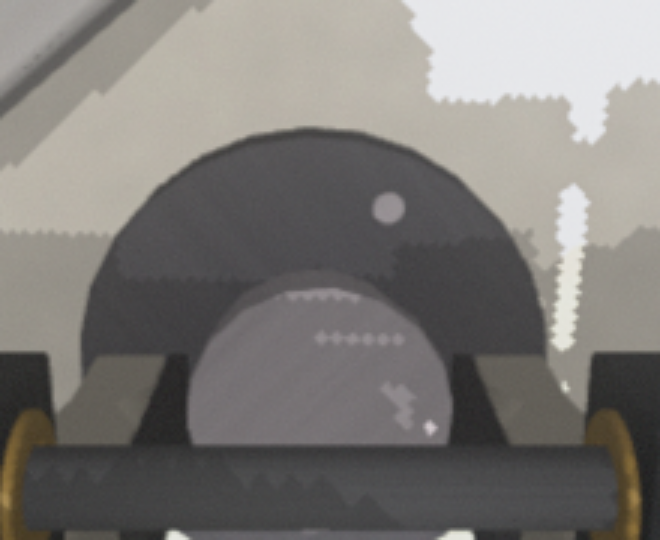

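The crop shows the disc's sides at 187 and 452 and its top at 287, and the turntable's sides at 80 and 546 and its top at 128. I'll compare these with the projection.

Run:
```python
from h import *
i=arm.camera_info("wrist"); E=np.linalg.inv(i["extrinsics"]); s=arm.get_state(); Rm=R.from_euler("xyz",s["ee_rot"])
t=np.radians(np.arange(0,360,.5))
def box(c,r,z):
    P=np.array([c[0],c[1],z])+r*np.c_[np.cos(t),np.sin(t),0*t]; q=(i["K"]@(E[:3,:3]@P.T+E[:3,3:])).T; q=q[:,:2]/q[:,2:]
    return np.array([q[:,0].min(),q[:,0].max(),q[:,1].min()])
z=s["eef_pos"][2]-.0611
a=least_squares(lambda c:box(c,.048,.104)-[196.7,352,162.7],[.567,.266]).x
b=least_squares(lambda c:box(c,.025,z)-[232.3,320.7,215.7],[.567,.266]).x
print(a,b,z,box(a,.048,.104),box(b,.025,z))
print("tool shift",Rm.inv().apply([*(a-b),0]))
```

```text
[0.56743789 0.2661232 ] [0.56636056 0.26349817] 0.12164287324838112 [194.90401774 353.81526093 162.93482116] [231.16465033 321.84246059 215.79117105]
tool shift [ 2.65405423e-03 -1.00366699e-03  8.97714065e-06]
```

Call:
move_arm([
  {"jaw":-1,"dx":0,"dy":0,"dz":-0.002,"twist":0},
  {"jaw":-1,"dx":0.0024,"dy":-0.001,"dz":0,"twist":0},
  {"jaw":-1,"dx":0,"dy":0,"dz":0.001,"twist":0},
  {"jaw":-1,"dx":0,"dy":0,"dz":0.001,"twist":0},
  {"jaw":-1,"dx":0,"dy":0,"dz":0,"twist":0},
])

```text
t: 27.23
eef_pos: [0.5665, 0.267, 0.1825]
ee_rot: [3.131, -0.007, 0.82]
force: [-0.4, -1.1, -1.3]
width: 0.0491
gripper_force: 12.0
```

Call:
move_arm([
  {"jaw":-1,"dx":0,"dy":0,"dz":0.0006,"twist":0},
  {"jaw":-1,"dx":0,"dy":0,"dz":0,"twist":0},
])

```text
t: 27.4
eef_pos: [0.5667, 0.2671, 0.1822]
ee_rot: [3.131, -0.007, 0.82]
force: [-1.4, 0.7, 0.2]
width: 0.0486
gripper_force: 12.0
```

Call:
move_arm([
  {"jaw":-1,"dx":0,"dy":0,"dz":0.0007,"twist":0},
  {"jaw":-1,"dx":0,"dy":0,"dz":0,"twist":0},
])

```text
t: 27.57
eef_pos: [0.5668, 0.2671, 0.1821]
ee_rot: [3.131, -0.008, 0.82]
force: [-1.4, -0.6, 3.9]
width: 0.049
gripper_force: 12.0
```

Call:
move_arm([
  {"jaw":0.18,"dx":0,"dy":0,"dz":0,"twist":0},
  {"jaw":0.25,"dx":0,"dy":0,"dz":0,"twist":0},
  {"jaw":0.5,"dx":0,"dy":0,"dz":0,"twist":0},
  {"jaw":0.5,"dx":0,"dy":0,"dz":0,"twist":0},
  {"jaw":0.5,"dx":0,"dy":0,"dz":-0.008,"twist":0},
  {"jaw":0.5,"dx":0,"dy":0,"dz":-0.02,"twist":0},
  {"jaw":0.5,"dx":0,"dy":0,"dz":-0.03,"twist":0},
  {"jaw":0.5,"dx":-0.01,"dy":0.01,"dz":-0.03,"twist":0},
  {"jaw":0.3,"dx":-0.015,"dy":0.013,"dz":-0.01,"twist":0},
  {"jaw":0,"dx":-0.02,"dy":0.015,"dz":0,"twist":0},
  {"jaw":-0.1,"dx":0,"dy":0,"dz":0,"twist":0},
  {"jaw":-0.1,"dx":0,"dy":0,"dz":0,"twist":0},
])

```text
t: 28.57
eef_pos: [0.5623, 0.2071, 0.2804]
ee_rot: [3.131, -0.008, 0.818]
force: [0.2, -0.2, 0.0]
width: 0.0445
gripper_force: 0.0
```

Run:
```python
from h import *
s=st(); f=look("wrist",["selector_grip","disc_center","seat"],"w7")
print([(np.round(d["position"],4),d["score"]) for d in arm.find_in("wrist","selector_grip")[:1]])
i=arm.camera_info("wrist");E=np.linalg.inv(i["extrinsics"])
def px(p): q=i["K"]@(E[:3,:3]@p+E[:3,3]); return q[:2]/q[2]
c=px(np.array([.567,.266,.104])); print(c)
circ(f,"wrist",.104,c,.044*i["K"][0,0]/.25,.058*i["K"][0,0]/.25,.048,1)
circ(f,"wrist",.120,px(np.array([.567,.266,.12])),30,65,.025,-1)
for d in arm.silhouettes("wrist","disc_center")[:1]:
    ys,xs=np.nonzero(d["pixels"]); p=proj("wrist",.12,np.c_[xs,ys].astype(float))[:,:2].astype(np.float32)
    print("disc",d["score"],cv2.minEnclosingCircle(p))
for d in arm.silhouettes("wrist","selector_grip")[:1]:
    ys,xs=np.nonzero(d["pixels"]); p=proj("wrist",.134,np.c_[xs,ys].astype(float))[:,:2].astype(np.float32)
    print("sel",d["score"],cv2.minAreaRect(p))
```

```text
28.57 [0.5623 0.2071 0.2804] [ 3.131 -0.008  0.818] [ 0.2 -0.2  0. ] 0.0445 0.0
selector_grip [(array([0.5341, 0.1518, 0.1288]), 0.71)]
disc_center [(array([0.5674, 0.2657, 0.1154]), 0.8)]
seat []
[(array([0.543 , 0.1607, 0.1043]), 0.67)]
[232.95064828 154.39642336]
circle [0.5655 0.2656 0.0482] fixed r [0.5657 0.2657] 83
circle [0.5668 0.2662 0.0252] fixed r [0.5669 0.2664] 64
disc 0.86 ((0.5678396821022034, 0.2668609321117401), 0.024617550894618034)
sel 0.69 ((0.5739808082580566, -0.07709023356437683), (0.022908171638846397, 0.013435429893434048), 46.187843322753906)
```

View pics/w7.png

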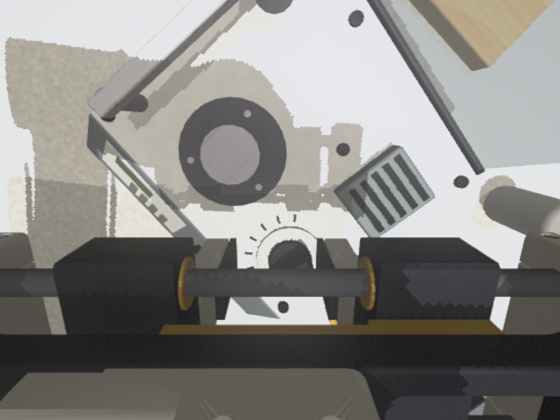

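The picture shows the disc lying centred on the seat, at px (231, 154) against the turntable at (232, 150). The selector is at about (290, 255), under the gripper. Now the selector.

Call:
move_arm([
  {"jaw":-0.1,"dx":0,"dy":0,"dz":0,"twist":0.11},
  {"jaw":-0.1,"dx":0,"dy":0,"dz":0,"twist":0.11},
  {"jaw":-0.1,"dx":0,"dy":0,"dz":0,"twist":0.11},
  {"jaw":-0.1,"dx":0,"dy":0,"dz":0,"twist":0.11},
  {"jaw":-0.1,"dx":0,"dy":0,"dz":0,"twist":0.11},
  {"jaw":-0.1,"dx":0,"dy":0,"dz":0,"twist":0.11},
  {"jaw":-0.1,"dx":0,"dy":0,"dz":0,"twist":0.11},
  {"jaw":-0.1,"dx":-0.02,"dy":0,"dz":0,"twist":0.108},
  {"jaw":-0.1,"dx":-0.03,"dy":0.02,"dz":0,"twist":0},
  {"jaw":-0.1,"dx":-0.02,"dy":0.01,"dz":0,"twist":0},
  {"jaw":-0.1,"dx":0,"dy":0,"dz":0,"twist":0},
])

```text
t: 29.83
eef_pos: [0.4876, 0.1789, 0.2786]
ee_rot: [3.14, -0.011, -0.058]
force: [0.3, -0.1, -0.2]
width: 0.0394
gripper_force: 0.0
```

Run:
```python
from h import *
s=st(); f=look("wrist",["selector_grip","tester"],"w8")
for d in arm.silhouettes("wrist","selector_grip")[:1]:
    ys,xs=np.nonzero(d["pixels"]); p=proj("wrist",.134,np.c_[xs,ys].astype(float))[:,:2].astype(np.float32)
    print("sel",d["score"],cv2.minAreaRect(p))
inc([.5342,.1522,.21])
```

```text
29.83 [0.4876 0.1789 0.2786] [ 3.14  -0.011 -0.058] [ 0.3 -0.1 -0.2] 0.0394 0.0
selector_grip [(array([0.5319, 0.153 , 0.1256]), 0.9)]
tester [(array([0.5845, 0.2347, 0.0026]), 0.68)]
sel 0.61 ((0.5397802591323853, 0.15730136632919312), (0.037346962839365005, 0.0385783389210701), 53.3270149230957)
30.03 [0.4913 0.1809 0.2788] [ 3.141 -0.013 -0.058] [0.5 0.6 0. ] 0.0393 0.0
total [0.0435 0.0262 0.0694] rows 3 per row [0.0145 0.0087 0.0231] tilt deg 0.77 az -6.2
```

View pics/w8.png

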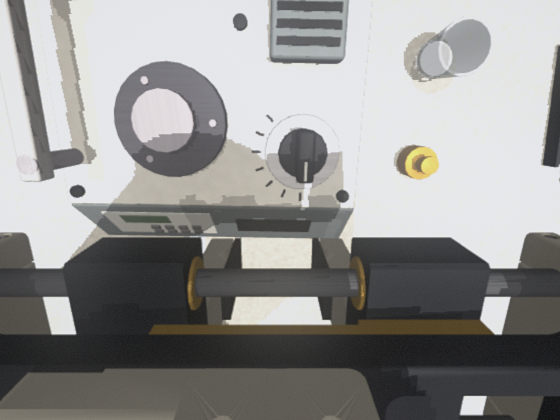

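The picture shows the selector bar at px (305, 157), in line with the tool's x axis. Going down to grip it.

Call:
move_arm([
  {"jaw":-0.1,"dx":0.014,"dy":0.008,"dz":0,"twist":0},
  {"jaw":-0.1,"dx":0.018,"dy":0.011,"dz":0.01,"twist":0},
  {"jaw":-0.1,"dx":0.0105,"dy":0.007,"dz":0.025,"twist":0},
  {"jaw":-0.1,"dx":0,"dy":0,"dz":0.03,"twist":0},
  {"jaw":-0.1,"dx":0,"dy":0,"dz":0.025,"twist":0},
  {"jaw":-0.1,"dx":0,"dy":0,"dz":0.013,"twist":0},
  {"jaw":-1,"dx":0,"dy":0,"dz":0,"twist":0},
  {"jaw":-1,"dx":0,"dy":0,"dz":0,"twist":0},
  {"jaw":-1,"dx":0,"dy":0,"dz":0,"twist":0},
  {"jaw":-1,"dx":0,"dy":0,"dz":0,"twist":0},
  {"jaw":-1,"dx":0,"dy":0,"dz":0,"twist":0},
  {"jaw":-1,"dx":0,"dy":0,"dz":0,"twist":0},
], force=12)

```text
t: 31.03
eef_pos: [0.5338, 0.1526, 0.1775]
ee_rot: [-3.14, -0.015, -0.058]
force: [0.0, 3.4, 1.6]
width: 0.014
gripper_force: 12.0
```

```bash
python3 -c "
from h import *
s=st(); print(np.round(s['moment'],2),np.round(s['q'],2))"
```

```text
31.03 [0.5338 0.1526 0.1775] [-3.14  -0.015 -0.058] [0.  3.4 1.6] 0.014 12.0
[ 1.01  0.   -0.17] [ 0.64  0.26 -0.42  0.01 -0.88  0.87]
```

Call:
move_arm([
  {"jaw":-1,"dx":0,"dy":0,"dz":0,"twist":0.05},
  {"jaw":-1,"dx":0,"dy":0,"dz":0,"twist":0.1},
  {"jaw":-1,"dx":0,"dy":0,"dz":0,"twist":0.12},
  {"jaw":-1,"dx":0,"dy":0,"dz":0,"twist":0.12},
  {"jaw":-1,"dx":0,"dy":0,"dz":0,"twist":0.12},
  {"jaw":-1,"dx":0,"dy":0,"dz":0,"twist":0.12},
  {"jaw":-1,"dx":0,"dy":0,"dz":0,"twist":0.12},
  {"jaw":-1,"dx":0,"dy":0,"dz":0,"twist":0.12},
  {"jaw":-1,"dx":0,"dy":0,"dz":0,"twist":0.12},
  {"jaw":-1,"dx":0,"dy":0,"dz":0,"twist":0.12},
  {"jaw":-1,"dx":0,"dy":0,"dz":0,"twist":0.068},
  {"jaw":-1,"dx":0,"dy":0,"dz":0,"twist":0},
], force=25)

```text
t: 32.03
eef_pos: [0.5324, 0.1509, 0.1775]
ee_rot: [-3.131, -0.007, -1.241]
force: [-4.8, -2.3, 9.4]
width: 0.0141
gripper_force: 25.0
```

```bash
python3 -c "
from h import *
s=st(); print(np.round(s['moment'],2),np.round(s['q'],2))"
```

```text
32.03 [0.5324 0.1509 0.1775] [-3.131 -0.007 -1.241] [-4.8 -2.3  9.4] 0.0141 25.0
[-1.15  1.82 -0.03] [ 0.64  0.26 -0.42  0.01 -0.88 -0.31]
```

Call:
move_arm([
  {"jaw":-0.2,"dx":0,"dy":0,"dz":0,"twist":0},
  {"jaw":-0.2,"dx":0,"dy":0,"dz":0,"twist":0},
  {"jaw":-0.2,"dx":0,"dy":0,"dz":0,"twist":0},
  {"jaw":-0.2,"dx":0,"dy":0,"dz":0,"twist":0},
  {"jaw":-0.2,"dx":0,"dy":0,"dz":-0.01,"twist":0},
  {"jaw":-0.2,"dx":0,"dy":0,"dz":-0.025,"twist":0},
  {"jaw":-0.2,"dx":0,"dy":0,"dz":-0.035,"twist":0},
  {"jaw":-0.2,"dx":0,"dy":0,"dz":-0.035,"twist":0},
  {"jaw":-0.2,"dx":-0.025,"dy":-0.02,"dz":-0.02,"twist":0},
  {"jaw":-0.2,"dx":-0.025,"dy":-0.02,"dz":0,"twist":0},
  {"jaw":-0.2,"dx":-0.02,"dy":-0.02,"dz":0,"twist":0},
  {"jaw":-0.2,"dx":0,"dy":0,"dz":0,"twist":0},
])

```text
t: 33.03
eef_pos: [0.5668, 0.2415, 0.3022]
ee_rot: [-3.128, -0.005, -1.234]
force: [0.7, -0.2, -0.6]
width: 0.0353
gripper_force: 0.0
```

Run:
```python
from h import *
s=st(); f=arm.grab_frame("wrist"); t=arm.grab_frame("top")
a=cv2.resize(t[125:280,110:290],None,fx=2.2,fy=2.2); 
b=cv2.resize(t[170:280,310:450],(396,311))
c=cv2.resize(f,(400,300))
W=np.zeros((600,800,3),np.uint8); W[:300,:400]=c; h=min(341,600); W[:a.shape[0],400:400+a.shape[1]]=a[:600,:400]; W[300:600,:396]=b[:300]
cv2.imwrite("pics/end.png",W)
print(arm.get_state()["t"])
```

```text
33.03 [0.5668 0.2415 0.3022] [-3.128 -0.005 -1.234] [ 0.7 -0.2 -0.6] 0.0353 0.0
33.1333
```

View pics/end.png

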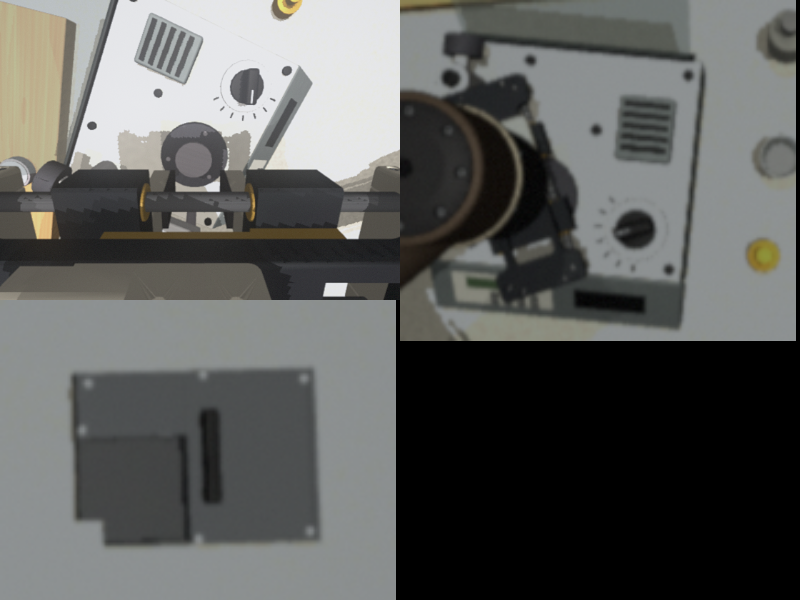

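The end picture shows the disc centred on the seat, the tray flat with an empty corner, and the selector pointer turned about 67° clockwise. The bystanders are where they were and the gripper is clear, so I'm handing in.

```bash
python3 -c "
from h import *
print(arm.job_done())"
```

```text
the job is handed in; nothing more can be done
None
```

The job is handed in at about 33 s; no verdict came back. The tray was lifted, tipped about 22° and set back down flat. The disc lies flat on the seat, centred to about 1.5 mm as measured. The selector is three clicks clockwise, and the final pictures show nothing else moved.

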